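# Let down the hot press by its stepped wedge

### The job

The heavy top plate of the hot press is propped open on an orange stepped wedge. Work the wedge backward out from under it in small tugs, letting the plate down one step at a time and letting it come to rest on the second, third and fourth step, until the plate is fully closed and the wedge is clear in front of it, lying flat on the press's front ledge. Do not touch the top plate, and leave the shaker and the jar on the press and the spatula and the cup beside it where they are.

Things in the scene. Friction and masses are not known exactly. Their poses are not given: they have to be found in the camera images.
- press: hot press: fixed flat steel slab 380 mm wide, its top face (the ledge) 30 mm above the counter. Origin: at counter height, below the middle of the closed top plate's front rail; x points level to the hinge at the back, y left, z up. The slab reaches from x = -190 to +280 mm, so the free front ledge is 190 mm deep
- lid: the heavy steel top plate, about 2 kg, 250 x 320 x 20 mm, on a damped hinge at the back, 260 mm behind its front rail. Origin: in the middle of the front rail, 9 mm above the rail's underside; x points back to the hinge, y left. Closed, the plate is level. It starts tilted up about 9 degrees, propped on the wedge's first step; unsupported its front sinks at about 65 mm/s
- lid_rail (a point): middle of the underside of the round dark front rail (16 mm thick, 320 mm long) under the front edge of the top plate; this rail rests on the wedge. Its height is 31 mm above the counter when closed, and 30 mm plus the wedge's local height when propped. The plate's front edge reaches 8 mm in front of this point; its top is about 35 mm above it
- wedge: orange stepped plastic wedge, 176 mm long, 76 mm wide, 260 g, flat on the ledge, up to 6 degrees askew to the press. Origin: middle of the lower edge of its tail end (towards the robot); x points along it to the thin end under the plate, z up. From the tail: pull lip (x 0 to 18 mm), flat deck 18 mm high (x 18 to 62 mm) free for fingers, four steps down, then a nose 8, then 4 mm high
- wedge_steps (a point): start of the wedge's first step, on its midline, 62 mm from the tail end, 40 mm up. The four steps start 40, 30.5, 21 and 11.5 mm high; uneven, each between 15 and 35 mm long. Each climbs 2.5 mm towards its far edge (black line), then drops to the next: the tug grows harder up the step and eases when the rail drops. The rail starts on the first step. Dragging takes about 6 to 18 N
- wedge_lip (a point): middle of the upright pull lip's inner face (the one towards the top plate); the lip is 18 mm thick, 52 mm high, 76 mm wide; this point is 35 mm above the wedge's underside, 18 mm from the tail end
- wedge_tip (a point): middle of the wedge's thin end, 176 mm from the tail end, 2 mm above its underside
- shaker: steel can shaker, 44 mm diameter, 75 mm high, on the ledge to the left of the wedge; a bystander. Origin at the centre of its underside
- sauce_jar: jar with red cap, 52 mm diameter, 60 mm high, on the ledge to the right of the wedge; a bystander. Origin at the centre of its underside
- spatula: spatula 200 mm long lying on the counter right of the press; a bystander. Origin at the centre of its underside (spatula: below its middle)
- cup: paper cup, 76 mm mouth, 85 mm high, left of the press; a bystander. Origin at the centre of its underside
Mind the look-alikes: they are no part of the job. Of the things like the wedge, leave any that is purple; of the rest the larger one is meant.

How it is judged:
By the outcome, as a careful person would: the job done as asked, in the order asked, and still so for the second after the job is handed in, with the robot touching nothing.
It also fails if it takes over 62 s, if anything falls off the work surface, if the arm or the gripper's body presses on something with over 40 N, if the wrist force passes 120 N, or if a joint passes its speed limit or range.

### The arm

A 6-joint arm with a two-finger parallel gripper is mounted at the origin on the work surface. World frame = base frame: x ahead of the robot, y to its left, z up, the work surface at z = 0. Lengths are in mm, angles in rad, forces in N, time in s.
With the tool pointing down it reaches from about 300 to 775 mm from the base axis. Payload 14.6 kg.
Tool frame: the origin (TCP) lies midway between the tips of the shut fingers; the grasp point (between the pads) lies 19 mm behind it (manip.grip_point_offset is the distance from the TCP to the grasp point, in mm); x points along the fingers, z is the direction in which the jaws open and shut, and the axes are right-handed (so a half turn about x gives the same grasp; the last joint's range is limited). The gripper opens to 94 mm and grips with 3 to 60 N. Pads are 16 mm wide; open, the fingers measure 119 mm over their backs; the gripper's body (75 mm by 177 mm) begins 78 mm behind the grasp point.
Start: joints at [1.248, 0.3, 1.521, -0, 1.321, -0.067], TCP at [139.158, 532.094, 173.346] pointing down, gripper open.
Joint ranges: [-3.03, 3.03], [-0.79, 2.21], [0.23, 2.52], [-1.04, 4.18], [0, 3.07], [-2.55, 2.55]. Speed limits (rad/s): [2.22, 2.22, 2.57, 3.14, 3.14, 3.14].

### API

Orientations are given as [roll, pitch, yaw] about the fixed x, y, z axes, in that order (R = Rz(yaw) Ry(pitch) Rx(roll)).
In Python, from cell import manip, camera, calibration, order gives the robot as it stands.
- The arm moves only by the tool jog_arm, never from a script. Its arguments are lists of equal length, an entry for each row: "turn": the turn, a rotation vector about the tool's x, y, z in degrees, a list of three; "dp": the shift along the tool's x, y, z in cm, a list of three; "gripper": the closure, from 0 (fully open) to 1 (shut). In form: {"turn": [[ax, ay, az], ...], "dp": [[tx, ty, tz], ...], "gripper": [gripper, ...]}. A call has 1 to 8 rows; each row shifts and turns the pose as measured when the row begins, along the tool's axes as they then stand; what a row does not reach is not made up. A row lasts 1/8 s, in which the tool goes at most 62.5 mm and 10.7 degrees, less where a joint would pass 70% of its speed; a pose out of reach is approached as far as the arm can. A call is refused whole if a number of a shift passes 6.25 or a number of a turn 10.7, either way. A call with a gripper value outside its range is refused whole. The fingers move at their own pace and stop on an object; "grip_force" is the grip in N (left out, the last holds). Time passes only in rows, so rows that do not move let the fingers close. It gives the time, the measured TCP pose, the force and the opening at its end, in the units of the state.
- manip.read_state(): the state, without advancing time (a new reading comes with each control period).
- camera(name): name is "scene" or "top" or "wrist"; returns (picture, depth): 384x512x3 uint8, red, green, blue; 384x512 float32, mm along the optical axis (not along the pixel's ray), 0 where there is no reading.
- calibration(name): a dict with "K" (3x3 intrinsics, pixels), "world_from_camera" (4x4, takes a point from camera to world coordinates). Camera axes: x right, y down, z forward; pixel columns grow to the right and rows downward; lengths in mm; the calibration is good to about 2 mm. A picture is of the moment at which its call begins: read the wrist's pose just before it. calibration takes no time and is no camera call; for the wrist camera it gives the pose at the moment of the call.
- order.sign_off(): hands the job in, once; it reports no verdict.
The state is a dict: "clock": time; "joints": joint angles; "qd": joint speeds; "effort": joint torques, N m; "eef_pos": TCP position; "eef_rot": TCP orientation; "wrist_force": force on the tool from outside, world axes, zero at the start; "moment": the same for the moment, N m; "finger_gap": finger opening in mm.
Only numpy, scipy, OpenCV 4.12 (cv2) and the standard library are available. Lean on these libraries where they do the work, as an engineer would, in place of code of your own. Each camera call takes 0.05 s, during which the arm holds its last target.

## Working session

There is one attempt and no reset: what is moved stays moved. The work goes in short steps, Python scripts to look and compute and a tool call to move; the robot and the scene stay as the last step left them, time stands still between calls to the robot, and variables do not carry over. Pictures are saved under pics/ and viewed, and the job is handed in when it is done.

Besides the shell and the picture viewer there is one more tool, called after "Emit:" by a JSON object that holds its "method" and its "body". jog_arm: Moves the arm, as the interface text tells. Its arguments: {"type":"object","properties":{"turn":{"type":"array","items":{"type":"array","items":{"type":"number"}}},"dp":{"type":"array","items":{"type":"array","items":{"type":"number"}}},"gripper":{"type":"array","items":{"type":"number"}},"grip_force":{"type":"number"}},"required":["turn","dp","gripper"]}

```bash
ls; mkdir -p pics; python3 - <<'E'
from cell import manip,camera,calibration
import cv2,numpy as np
print(manip.read_state())
for n in ["scene","top"]:
    p,d=camera(n); cv2.imwrite(f"pics/{n}0.png",p[:,:,::-1]); np.savez(f"pics/{n}0.npz",p=p,d=d,K=calibration(n)["K"],T=calibration(n)["world_from_camera"])
    print(calibration(n))
E
```

```text
pics
{'clock': 0.0, 'joints': array([ 1.24839371e+00,  3.00467482e-01,  1.52156809e+00,  2.57420015e-05,
        1.32069131e+00, -6.66004783e-02]), 'qd': array([-3.88617655e-04,  4.98505100e-06,  3.22776021e-05,  3.55651017e-04,
        1.92552580e-04, -2.09600140e-04]), 'effort': array([-1.13074275e-03, -5.31805408e+01, -3.52740884e+01,  7.08012516e-02,
        2.43549328e-02, -8.16635634e-05]), 'eef_pos': array([139.06516199, 531.82772103, 172.79382855]), 'eef_rot': array([ 3.05301259,  1.56966183, -1.91518491]), 'wrist_force': array([-0.59790251, -0.01318353,  1.08383117]), 'moment': array([ 0.0199522 , -0.02765852, -0.01730852]), 'finger_gap': 93.89333357243392}
{'K': array([[375.82689217,   0.        , 258.66898752],
       [  0.        , 375.82689217, 196.14921656],
       [  0.        ,   0.        ,   1.        ]]), 'world_from_camera': array([[ 5.53442717e-01,  4.34934167e-01, -7.10305167e-01,
         1.20966949e+03],
       [ 8.32573647e-01, -3.12299765e-01,  4.57482218e-01,
        -3.78157209e+02],
       [-2.28534900e-02, -8.44571564e-01, -5.34954756e-01,
         5.89569677e+02],
       [ 0.00000000e+00,  0.00000000e+00,  0.00000000e+00,
         1.00000000e+00]])}
{'K': array([[386.50097329,   0.        , 256.17705962],
       [  0.        , 386.50097329, 186.49770692],
       [  0.        ,   0.        ,   1.        ]]), 'world_from_camera': array([[-1.55879075e-02, -9.96339070e-01,  8.40563799e-02,
         4.75479930e+02],
       [-9.99858755e-01,  1.50040974e-02, -7.57274333e-03,
         5.56513144e+01],
       [ 6.28382994e-03, -8.41625506e-02, -9.96432225e-01,
         9.48914603e+02],
       [ 0.00000000e+00,  0.00000000e+00,  0.00000000e+00,
         1.00000000e+00]])}
```

View pics/scene0.png

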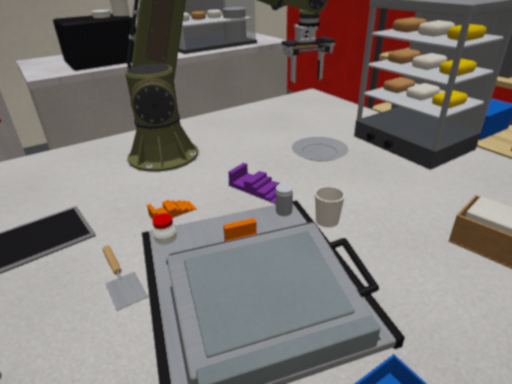

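View pics/top0.png

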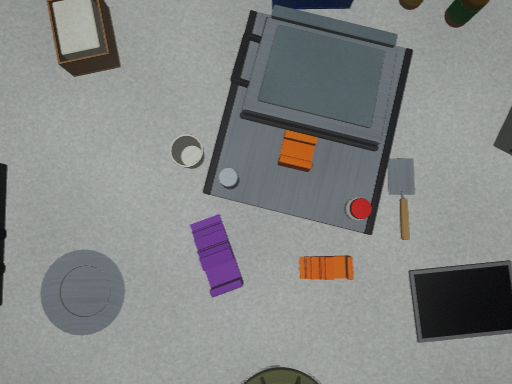

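Candidates: orange wedge under the plate (298,150 in top), small orange look-alike (327,267), purple one (217,256). I choose the one under the plate, since it is the larger orange one. Close crop next.

```bash
cat > h.py <<'E'
import numpy as np,cv2
def load(n):
    z=np.load(n); return z['p'],z['d'],z['K'],z['T']
def cloud(d,K,T):
    v,u=np.indices(d.shape); x=(u-K[0,2])/K[0,0]*d; y=(v-K[1,2])/K[1,1]*d
    P=np.stack([x,y,d,np.ones_like(d)],-1)@T.T
    return P[...,:3]
E
python3 - <<'E'
from h import *
p,d,K,T=load('pics/top0.npz')
c=p[90:240,195:395]; cv2.imwrite('pics/crop0.png',cv2.resize(c[:,:,::-1],(800,600),interpolation=cv2.INTER_CUBIC))
P=cloud(d,K,T)
hsv=cv2.cvtColor(p,cv2.COLOR_RGB2HSV)
m=(hsv[...,0]>5)&(hsv[...,0]<20)&(hsv[...,1]>180); m[:120]=0;m[185:]=0;m[:,:270]=0;m[:,325:]=0
Q=P[m]; print(len(Q))
import collections
h=np.histogram(Q[:,2],bins=np.arange(20,100,4));print(list(zip(h[1],h[0])))
for lo,hi in[(40,54),(76,90),(60,74)]:
    q=Q[(Q[:,2]>lo)&(Q[:,2]<hi)]
    if len(q)>5:
        print(lo,hi,len(q),q.mean(0),cv2.minAreaRect(q[:,:2].astype(np.float32)))
# ledge
for (u,v) in [(250,190),(330,190),(228,177),(360,208),(248,115),(375,147),(210,190),(370,230),(255,15),(408,52),(300,150),(295,163),(190,150)]:
    print(u,v,P[v,u].round(1))
for v in range(120,176,2): print(v,P[v,296+ (150-v)//6].round(0),p[v,296+(150-v)//6])
E
```

```text
1022
[(np.int64(20), np.int64(0)), (np.int64(24), np.int64(0)), (np.int64(28), np.int64(1)), (np.int64(32), np.int64(1)), (np.int64(36), np.int64(0)), (np.int64(40), np.int64(23)), (np.int64(44), np.int64(338)), (np.int64(48), np.int64(152)), (np.int64(52), np.int64(1)), (np.int64(56), np.int64(2)), (np.int64(60), np.int64(9)), (np.int64(64), np.int64(43)), (np.int64(68), np.int64(185)), (np.int64(72), np.int64(15)), (np.int64(76), np.int64(81)), (np.int64(80), np.int64(159)), (np.int64(84), np.int64(8)), (np.int64(88), np.int64(0)), (np.int64(92), np.int64(0))]
40 54 514 [638.24169614 -48.35295033  47.09763075] ((647.030029296875, -50.71239471435547), (73.45197296142578, 57.7685546875), 75.94990539550781)
76 90 248 [604.61254705 -40.18153728  80.81868402] ((605.0392456054688, -40.15221405029297), (73.18978118896484, 18.014894485473633), 75.99292755126953)
60 74 251 [663.35827018 -54.41341114  69.19246219] ((639.3823852539062, -48.86653137207031), (73.86857604980469, 68.1523208618164), 76.0107421875)
250 190 [545.   63.5  27.5]
330 190 [ 542.  -127.6   29.2]
228 177 [568.8 110.9 102.
[... 548 characters left out ...]
 102  30]
136 [666. -50.  68.] [185  97  26]
138 [661. -50.  67.] [188 100  27]
140 [657. -48.  62.] [87 43 22]
142 [656. -50.  46.] [187  94  21]
144 [651. -49.  47.] [187  94  25]
146 [647. -47.  43.] [186  93  24]
148 [641. -47.  48.] [189  96  25]
150 [637. -47.  48.] [190  98  28]
152 [632. -44.  48.] [187  94  25]
154 [627. -44.  49.] [188  97  27]
156 [622. -44.  49.] [187  95  26]
158 [612. -38.  83.] [179  85  24]
160 [608. -38.  80.] [188  95  26]
162 [603. -38.  81.] [190 100  31]
164 [598. -35.  82.] [175  84  23]
166 [596. -37.  63.] [69 37 27]
168 [596. -40.  33.] [75 50 37]
170 [592. -38.  28.] [111 115 120]
172 [586. -38.  30.] [108 113 119]
174 [582. -38.  29.] [108 114 118]
```

View pics/crop0.png

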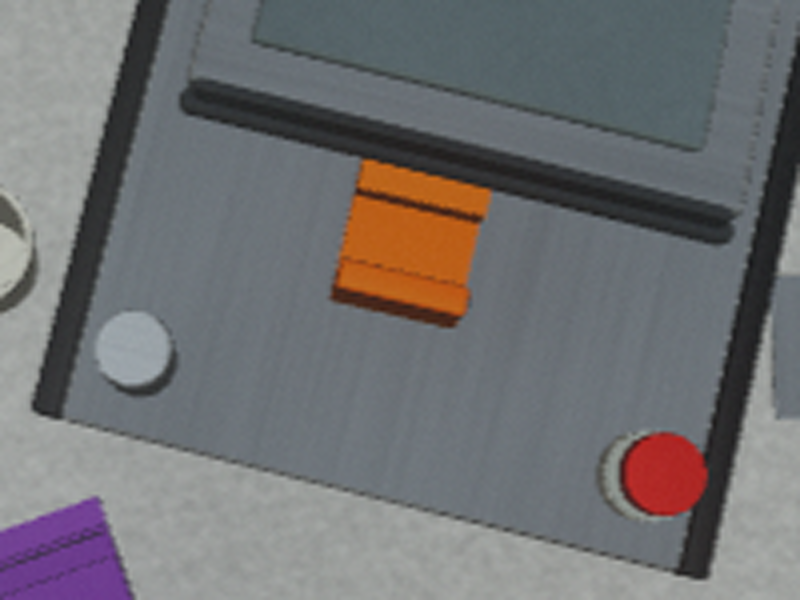

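```bash
cat >> h.py <<'E'
def onplane(u,v,K,T,z):
    r=T[:3,:3]@np.array([(u-K[0,2])/K[0,0],(v-K[1,2])/K[1,1],1]); s=(z-T[2,3])/r[2]; return T[:3,3]+s*r
def px(X,K,T):
    c=np.linalg.inv(T)@np.append(X,1); q=K@c[:3]; return q[:2]/q[2]
E
python3 - <<'E'
from h import *
p,d,K,T=load('pics/top0.npz')
P=cloud(d,K,T)
L=onplane(203.75,192,K,T,30);R=onplane(371.75,234.5,K,T,30);BL=onplane(251,11,K,T,30)
print(L,R,np.linalg.norm(L-R),np.degrees(np.arctan2((L-R)[0],(L-R)[1])))
mid=(L+R)/2; th=-np.arctan2((L-R)[0],(L-R)[1]); print('yaw press',np.degrees(th))
ax=np.array([np.cos(th),np.sin(th)]); o=mid[:2]+190*ax; print('origin',o)
R2=np.array([ax,[-ax[1],ax[0]]])
f=lambda X:(R2@(np.array(X)[:2]-o)).round(1)
print('lip c',f([605.04,-40.15]))
# rail dark pixels
g=p.astype(int).sum(2); m=(g<150); m[:95]=0;m[155:]=0;m[:,:235]=0;m[:,383:]=0
Q=P[m];Q=Q[(Q[:,2]>70)&(Q[:,2]<115)];F=np.array([f(q) for q in Q]);print(len(Q),np.percentile(F[:,0],[2,50,98]),np.percentile(F[:,1],[2,50,98]),np.percentile(Q[:,2],[2,50,98]))
print(f(BL))
# wedge yaw from lip pixels
print(px([*L],K,T))
# lid top plane
m=np.zeros(g.shape,bool);m[60:90,270:360]=1;Q=P[m];A=np.c_[Q[:,:2],np.ones(len(Q))];n=np.linalg.lstsq(A,Q[:,2],rcond=None)[0];print(n,'tilt',np.degrees(np.arctan(np.hypot(*n[:2]))),'yaw',np.degrees(np.arctan2(-n[1],-n[0])))
E
```

```text
[541.73012965 173.69688253  30.        ] [ 434.93164307 -222.93882356   30.        ] 410.76246186863796 15.070097751693806
yaw press -15.070097751693806
origin [671.79649277 -74.02108453]
lip c [-73.3  15.3]
773 [-5.956  1.8    6.   ] [-1.47692e+02 -1.00000e-01  1.49412e+02] [ 78.39604455  89.13998249 102.49222573]
[273.9 207.1]
[203.75 192.  ]
[-1.26451960e+00  9.44391408e-02  1.11785674e+03] tilt 51.740056066393386 yaw -4.271137847957592
```

```bash
cat >> h.py <<'E'
from scipy.spatial.transform import Rotation as Ro
def goal(pos,zdir_deg,s):
    R=Ro.from_euler('xyz',s['eef_rot']).as_matrix()
    z=np.array([np.cos(np.radians(zdir_deg)),np.sin(np.radians(zdir_deg)),0])
    if z@R[:,2]<0: z=-z
    x=np.array([0,0,-1.]);G=np.c_[x,np.cross(z,x),z]
    rv=np.degrees(Ro.from_matrix(R.T@G).as_rotvec()); dp=R.T@(np.array(pos)-s['eef_pos'])/10
    return R,rv,dp
E
python3 - <<'E'
from h import *
from cell import manip
s=manip.read_state()
R,rv,dp=goal([605,-40,140],-14,s);print(R.round(3));print(rv,dp);print(goal([605,-40,140],166,s)[1])
z=np.array([np.cos(np.radians(-14)),np.sin(np.radians(-14)),0])
for zz in(z,-z):
  x=np.array([0,0,-1.]);G=np.c_[x,np.cross(zz,x),zz];print(np.degrees(Ro.from_matrix(R.T@G).as_rotvec()))
E
```

```text
[[-0.    -0.967  0.253]
 [-0.001  0.253  0.967]
 [-1.     0.    -0.001]]
[ 8.93431256e+01 -4.88078630e-02  4.06534072e-02] [  3.32271973 -59.54539582 -43.53369436]
[ 8.93431256e+01 -4.88078630e-02  4.06534072e-02]
[ 8.93431256e+01 -4.88078630e-02  4.06534072e-02]
[-9.06568581e+01 -4.07809560e-02 -4.89609962e-02]
```

Emit:
{"method": "jog_arm", "body": {"turn": [[7, 0, 0], [7, 0, 0], [7, 0, 0], [7, 0, 0], [7, 0, 0], [7, 0, 0], [7, 0, 0], [7, 0, 0]], "dp": [[0, -6.2, 0], [0, -6.2, 0], [0, -6.2, 0], [0, -6.2, 0], [0, -6.2, 0], [0, -6.2, 0], [0, -6.2, 0], [0, -6.2, 0]], "gripper": [0.5, 0.5, 0.5, 0.5, 0.5, 0.5, 0.5, 0.5]}}

```text
clock: 1.1
eef_pos: [507.7, 226.0, 169.9]
eef_rot: [-2.717, 1.565, -2.403]
wrist_force: [1.0, 0.6, -0.6]
finger_gap: 47.1
```

```bash
python3 - <<'E'
from h import *
from cell import manip
s=manip.read_state();print(s['clock'],s['eef_pos'],s['finger_gap'],s['joints']);R,rv,dp=goal([605,-40,140],-14,s);print(rv,dp)
E
```

```text
1.1 [507.68897587 226.01491531 169.86304869] 47.06185069300555 [ 0.35413601  0.31918564  1.50406666 -0.00227071  1.32378338  0.04085858]
[31.98153634 -0.25980614  0.22053538] [  3.04915096 -28.29896402   1.05973408]
```

Emit:
{"method": "jog_arm", "body": {"turn": [[7, 0, 0], [7, 0, 0], [7, 0, 0], [7, 0, 0], [4, 0, 0], [0, 0, 0]], "dp": [[0, -6, 0.5], [0, -6, 0.5], [0, -6, 0.5], [0, -6, 0.5], [0, -4, 0], [0, 0, 0]], "gripper": [0.5, 0.5, 0.5, 0.5, 0.5, 0.5]}}

```text
clock: 1.85
eef_pos: [549.4, -59.4, 168.4]
eef_rot: [-2.417, 1.562, -2.687]
wrist_force: [0.7, 0.2, -0.3]
finger_gap: 47.1
```

```bash
python3 - <<'E'
from h import *
from cell import manip,camera,calibration
s=manip.read_state();print(s['clock'],s['eef_pos'],s['finger_gap'],s['joints']);R,rv,dp=goal([605,-40,140],-14,s);print(rv,dp)
p,d=camera("wrist");c=calibration("wrist");np.savez('pics/w1.npz',p=p,d=d,K=c['K'],T=c['world_from_camera']);cv2.imwrite('pics/w1.png',p[:,:,::-1])
E
```

```text
1.85 [549.36689462 -59.41126528 168.44693225] 47.06206718758452 [-0.17105009  0.31480428  1.51318634 -0.00556535  1.32106978  0.10039022]
[-1.47241417 -0.39949498  0.34464092] [2.7906991  3.3721273  4.86327378]
```

View pics/w1.png

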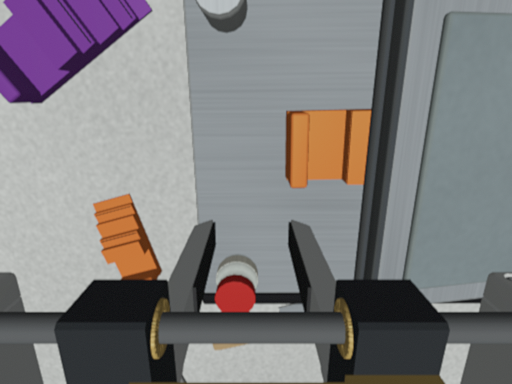

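The wrist view shows the wedge lip at (298,148), the rail at (385,150) and the gripper fingers at the bottom. I'll refine the lip pose from it.

```bash
python3 - <<'E'
from h import *
p,d,K,T=load('pics/w1.npz')
P=cloud(d,K,T)
hsv=cv2.cvtColor(p,cv2.COLOR_RGB2HSV)
m=(hsv[...,0]>5)&(hsv[...,0]<20)&(hsv[...,1]>150); m[:100]=0;m[195:]=0;m[:,:275]=0;m[:,380:]=0
Q=P[m]
for lo,hi in[(76,90),(42,54),(62,75)]:
    q=Q[(Q[:,2]>lo)&(Q[:,2]<hi)]
    print(lo,len(q),q[:,2].mean(),cv2.minAreaRect(q[:,:2].astype(np.float32)))
    q=q[(abs(q-np.median(q,0))<[25,60,9]).all(1)];pr=np.polyfit(q[:,1],q[:,0],1)
E
```

```text
76 1377 80.7317952871023 ((632.818359375, -46.4539794921875), (73.50337219238281, 78.35759735107422), 76.68574523925781)
42 2617 47.44777714455667 ((635.9122314453125, -48.35976028442383), (74.50877380371094, 85.34675598144531), 75.88741302490234)
62 1520 69.31278907696884 ((633.2078247070312, -47.35700988769531), (74.35643768310547, 79.879150390625), 75.48222351074219)
```

```bash
python3 - <<'E'
from h import *
p,d,K,T=load('pics/w1.npz')
P=cloud(d,K,T)
hsv=cv2.cvtColor(p,cv2.COLOR_RGB2HSV)
m=(hsv[...,0]>5)&(hsv[...,0]<20)&(hsv[...,1]>150); m[:100]=0;m[195:]=0;m[:,:275]=0;m[:,380:]=0
Q=P[m];a=np.radians(-14);ax=np.array([np.cos(a),np.sin(a)]);ay=np.array([-ax[1],ax[0]])
q=Q[(Q[:,2]>76)&(Q[:,2]<86)];X=q[:,:2]@ax;Y=q[:,:2]@ay
k=X<np.median(X)+15
xa,xb=np.percentile(X[k],[1,99]);ya,yb=np.percentile(Y[k],[1,99]);print(xb-xa,yb-ya,(xa+xb)/2*ax+(ya+yb)/2*ay)
pr=np.polyfit(Y[k],X[k],1);print('yaw corr',np.degrees(np.arctan(pr[0])))
E
```

```text
17.664147738956103 71.70794098939177 [603.41926377 -39.57118502]
yaw corr 0.11538111301087924
```

Emit:
{"method": "jog_arm", "body": {"turn": [[-1.4, -0.4, 0.3], [0, 0, 0], [0, 0, 0]], "dp": [[0, 3.4, 4.75], [3.0, 0, 0], [0, 0, 0]], "gripper": [0.5, 0.5, 0.5]}}

```text
clock: 2.28
eef_pos: [605.9, -33.6, 136.9]
eef_rot: [-3.101, 1.57, 2.945]
wrist_force: [-0.2, 0.3, -0.3]
finger_gap: 47.1
```

```bash
python3 - <<'E'
from h import *
from cell import manip
s=manip.read_state();print(s['clock'],s['eef_pos'],s['wrist_force']);R,rv,dp=goal([604,-40,53],-14,s);print(rv,dp)
E
```

```text
2.275 [605.92982596 -33.60304365 136.86286032] [-0.18662627  0.2951574  -0.32476876]
[ 0.40900401 -0.04919174  0.00217191] [ 8.38633817 -0.6668395  -0.03005581]
```

Emit:
{"method": "jog_arm", "body": {"turn": [[0.4, 0, 0], [0, 0, 0], [0, 0, 0]], "dp": [[3, -0.65, 0], [3, 0, 0], [0, 0, 0]], "gripper": [0.5, 0.5, 0.5]}}

```text
clock: 2.65
eef_pos: [605.7, -37.4, 79.7]
eef_rot: [0.232, 1.568, -0.008]
wrist_force: [-0.0, -0.1, 0.3]
finger_gap: 47.1
```

```bash
python3 - <<'E'
from h import *
from cell import manip,camera,calibration
s=manip.read_state();print(s['clock'],s['eef_pos'],s['wrist_force']);R,rv,dp=goal([604,-40,53],-14,s);print(rv,dp)
p,d=camera("wrist");cv2.imwrite('pics/w2.png',p[:,:,::-1])
E
```

```text
2.65 [605.7162661  -37.43065872  79.6815298 ] [-0.02076292 -0.0675808   0.28290188]
[ 0.2547269   0.18291935 -0.04359481] [ 2.66758224 -0.2923664  -0.11418426]
```

View pics/w2.png

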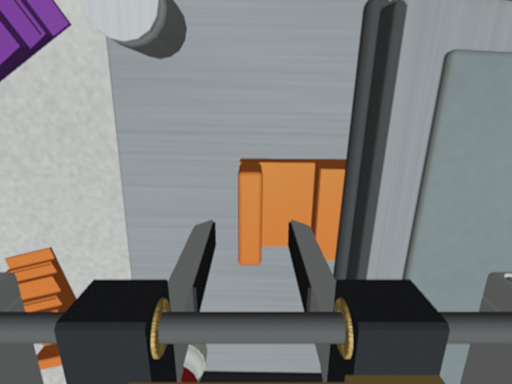

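Lip (250,212) sits centred between the fingertips (213 and 290). Descending and gripping.

Emit:
{"method": "jog_arm", "body": {"turn": [[0, 0, 0], [0, 0, 0], [0, 0, 0], [0, 0, 0], [0, 0, 0], [0, 0, 0]], "dp": [[2.6, -0.3, -0.1], [0, 0, 0], [0, 0, 0], [0, 0, 0], [0, 0, 0], [0, 0, 0]], "gripper": [0.5, 0.5, 0.85, 0.85, 0.85, 0.85], "grip_force": 30}}

```text
clock: 3.45
eef_pos: [609.3, -39.6, 64.8]
eef_rot: [0.146, 1.553, -0.093]
wrist_force: [0.0, -0.1, 0.2]
finger_gap: 14.6
```

```bash
cat > look.py <<'E'
import sys
from h import *
from cell import manip,camera,calibration
s=manip.read_state();c=calibration("top");p,d=camera("top");K,T=c['K'],c['world_from_camera']
n=sys.argv[1];np.savez(f'pics/{n}.npz',p=p,d=d,K=K,T=T)
P=cloud(d,K,T)
th=np.radians(-15.07);ax=np.array([np.cos(th),np.sin(th)]);ay=np.array([-ax[1],ax[0]]);o=np.array([671.8,-74.])
X=(P[...,:2]-o)@ax;Y=(P[...,:2]-o)@ay
b=(X>150)&(X<170)&(abs(Y)<110);f=(X>25)&(X<45)&(np.abs(Y)>60)&(np.abs(Y)<140)
print('clock',s['clock'],'tcp',s['eef_pos'].round(1),'tcp press',((s['eef_pos'][:2]-o)@ax).round(1),((s['eef_pos'][:2]-o)@ay).round(1),'F',s['wrist_force'].round(1),'gap',round(s['finger_gap'],1))
for k,m in(('mid',(X>100)&(X<120)&(abs(Y)<110)),('front',f)):
    print(k,np.median(P[...,2][m]).round(1),m.sum())
s2=goal([0,0,0],-14,s)[1];print('rot err',s2.round(2))
if len(sys.argv)>2:
    r=p[60:240,195:435];cv2.imwrite(f'pics/{n}.png',cv2.resize(r[:,:,::-1],(800,600),interpolation=cv2.INTER_CUBIC))
E
python3 look.py t1 s
```

```text
clock 3.45 tcp [609.3 -39.6  64.8] tcp press -69.3 17.0 F [ 0.  -0.1  0.2] gap 14.6
mid 97.4 775
front 101.2 436
rot err [ 0.35  1.01 -0.15]
```

View pics/t1.png

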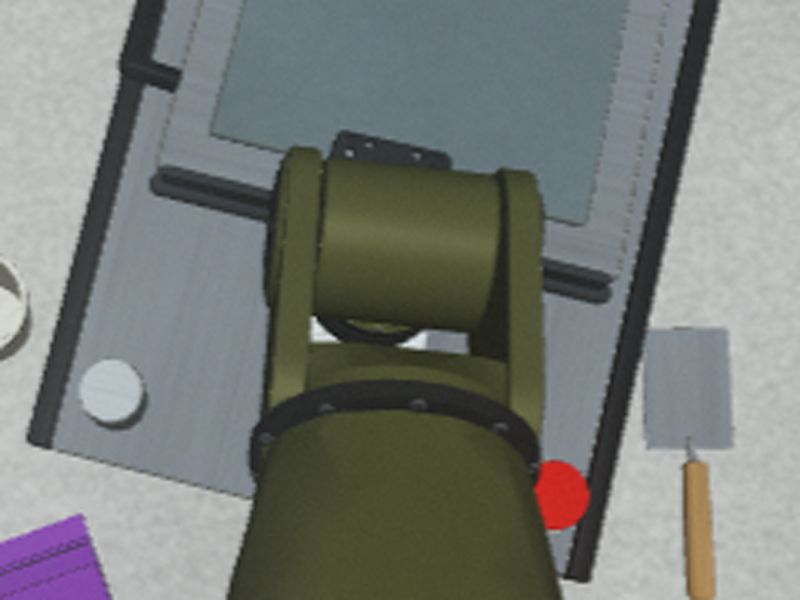

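```bash
python3 - <<'E'
from h import *
from cell import manip,camera,calibration
s=manip.read_state();print(s['joints'],s['effort'],s['moment'],s['wrist_force'])
for n in('wrist','scene'):
    c=calibration(n);p,d=camera(n);np.savez(f'pics/{n}3.npz',p=p,d=d,K=c['K'],T=c['world_from_camera'])
    cv2.imwrite(f'pics/{n}3.png',(p if n=='wrist' else cv2.resize(p[120:300,140:380],(800,600)))[:,:,::-1])
E
```

```text
[-1.25130187e-01  5.25166944e-01  1.46817865e+00  6.88135272e-04
  1.13051810e+00  1.12857797e-01] [-1.03623836e-02 -6.26833749e+01 -3.24171925e+01  6.82249968e-02
 -3.06380319e-02  1.15557632e-03] [-0.10266971  0.06236267 -0.0159897 ] [-0.65340191 -0.23413421  0.15270394]
```

View pics/wrist3.png

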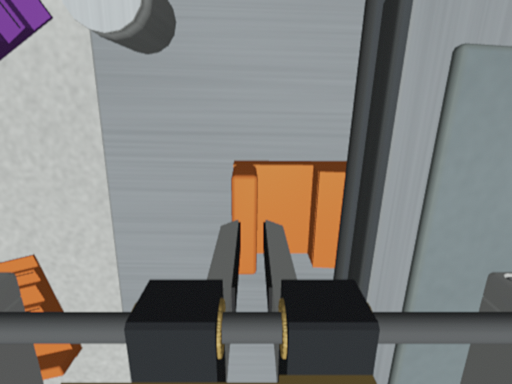

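View pics/scene3.png

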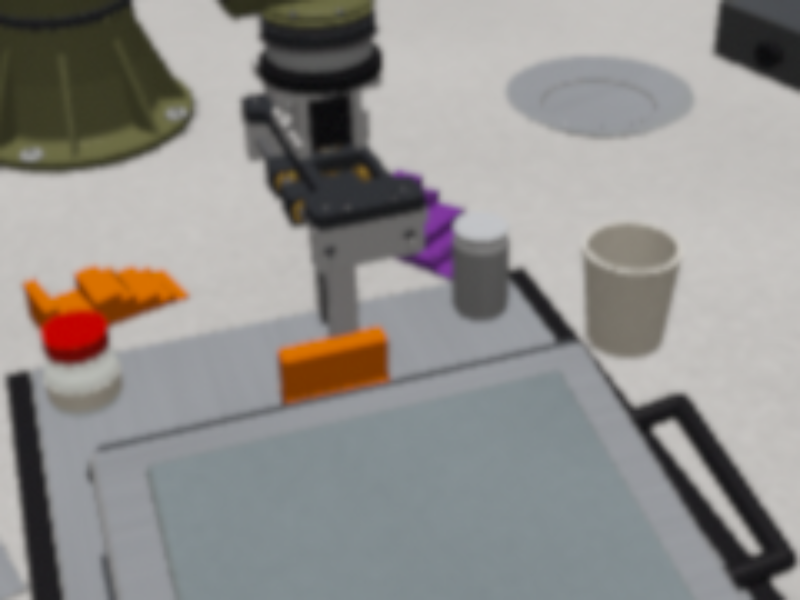

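```bash
python3 - <<'E'
from h import *
from cell import manip
s=manip.read_state()
p,d,K,T=load('pics/scene3.npz');P=cloud(d,K,T)
u=px(s['eef_pos'],K,T);print('tcp scene px',u,'crop',(u-[140,120])*800/240, s['eef_pos'])
for v in range(205,245,2):
    print(v,[tuple(P[v,c].round(0).astype(int)) for c in (236,242,248)],p[v,242])
E
```

```text
tcp scene px [241.89990926 229.52444148] crop [339.66636419 365.08147161] [609.10147651 -39.57119096  64.41000099]
205 [(np.int64(600), np.int64(-46), np.int64(129)), (np.int64(627), np.int64(-46), np.int64(144)), (np.int64(448), np.int64(76), np.int64(0))] [104 102 101]
207 [(np.int64(601), np.int64(-46), np.int64(125)), (np.int64(628), np.int64(-47), np.int64(140)), (np.int64(456), np.int64(71), np.int64(-1))] [105 102 101]
209 [(np.int64(600), np.int64(-47), np.int64(119)), (np.int64(626), np.int64(-46), np.int64(134)), (np.int64(465), np.int64(65), np.int64(0))] [104 102 101]
211 [(np.int64(601), np.int64(-47), np.int64(114)), (np.int64(625), np.int64(-46), np.int64(127)), (np.int64(510), np.int64(38), np.int64(29))] [105 102 101]
213 [(np.int64(598), np.int64(-46), np.int64(107)), (np.int64(625), np.int64(-46), np.int64(123)), (np.int64(518), np.int64(33), np.int64(29))] [105 102 102]
215 [(np.int64(599), np.int64(-47), np.int64(102)), (np.int64(627), np.int64(-47), np.int64(119)), (np.int64(525), np.int64(28), np.int64(29))] [104 102 102]
217 [(np.int64(598), np.int64(-47), np.
[... 1468 characters left out ...]
), (np.int64(617), np.int64(-28), np.int64(48))] [130  61   0]
237 [(np.int64(609), np.int64(-56), np.int64(50)), (np.int64(613), np.int64(-42), np.int64(46)), (np.int64(682), np.int64(-67), np.int64(103))] [135  88  65]
239 [(np.int64(673), np.int64(-91), np.int64(103)), (np.int64(680), np.int64(-81), np.int64(102)), (np.int64(688), np.int64(-71), np.int64(103))] [131 133 137]
241 [(np.int64(679), np.int64(-94), np.int64(103)), (np.int64(686), np.int64(-84), np.int64(103)), (np.int64(691), np.int64(-73), np.int64(101))] [151 154 158]
243 [(np.int64(684), np.int64(-97), np.int64(103)), (np.int64(690), np.int64(-87), np.int64(101)), (np.int64(696), np.int64(-76), np.int64(101))] [151 154 158]
```

```bash
python3 - <<'E'
from h import *
from cell import manip,calibration
p,d,K,T=load('pics/scene0.npz');P=cloud(d,K,T)
print('start tcp px',px([139,532,173],K,T))
for v in range(66,92,2): print(v,[(tuple(P[v,c].round(0).astype(int)),int(p[v,c].sum())) for c in(291,293,295,320,322)])
s=manip.read_state();p,d,K,T=load('pics/wrist3.npz');P=cloud(d,K,T)
print(s['eef_pos'],'wrist px',px(s['eef_pos'],K,T));R=Ro.from_euler('xyz',s['eef_rot']).as_matrix()
for k in(-40,-19,0,20): print(k,px(s['eef_pos']+R[:,0]*k,K,T))
print('cam in tool',R.T@(T[:3,3]-s['eef_pos']),R.T@T[:3,:3])
for v in range(215,300,8): print(v,[(tuple(P[v,c].round(0).astype(int)),int(p[v,c].sum())) for c in(228,234,270,276)])
E
```

```text
start tcp px [305.5863068   89.26220434]
66 [((np.int64(120), np.int64(475), np.int64(262)), 236), ((np.int64(134), np.int64(474), np.int64(265)), 272), ((np.int64(138), np.int64(480), np.int64(265)), 233), ((np.int64(163), np.int64(574), np.int64(255)), 237), ((np.int64(163), np.int64(585), np.int64(254)), 252)]
68 [((np.int64(119), np.int64(477), np.int64(255)), 235), ((np.int64(132), np.int64(475), np.int64(258)), 275), ((np.int64(137), np.int64(480), np.int64(258)), 228), ((np.int64(161), np.int64(577), np.int64(247)), 241), ((np.int64(164), np.int64(584), np.int64(247)), 249)]
70 [((np.int64(124), np.int64(473), np.int64(249)), 235), ((np.int64(134), np.int64(474), np.int64(251)), 273), ((np.int64(135), np.int64(483), np.int64(250)), 228), ((np.int64(166), np.int64(573), np.int64(242)), 243), ((np.int64(-1569), np.int64(2180), np.int64(-340)), 230)]
72 [((np.int64(123), np.int64(474), np.int64(242)), 239), ((np.int64(134), np.int64(474), np.int64(244)), 270), ((np.int64(136), np.int64(482), np.int64(243)), 232), ((np.int64(161), np.int64(579), np.int64(233)), 250), ((np.int64(-1
[... 4738 characters left out ...]
), np.int64(-33), np.int64(156)), 277)]
279 [((np.int64(600), np.int64(-28), np.int64(163)), 276), ((np.int64(602), np.int64(-30), np.int64(160)), 41), ((np.int64(618), np.int64(-34), np.int64(160)), 69), ((np.int64(620), np.int64(-33), np.int64(163)), 276)]
287 [((np.int64(601), np.int64(-28), np.int64(168)), 277), ((np.int64(603), np.int64(-30), np.int64(166)), 114), ((np.int64(617), np.int64(-34), np.int64(166)), 124), ((np.int64(620), np.int64(-33), np.int64(168)), 279)]
295 [((np.int64(601), np.int64(-29), np.int64(173)), 275), ((np.int64(601), np.int64(-34), np.int64(166)), 153), ((np.int64(616), np.int64(-37), np.int64(166)), 172), ((np.int64(619), np.int64(-33), np.int64(174)), 278)]
```

```bash
python3 - <<'E'
from cell import manip
print([a for a in dir(manip) if a[0]!='_'],manip.grip_point_offset)
s=manip.read_state();print(s['clock'],s['eef_pos'],s['eef_rot'])
E
```

```text
['Unreachable', 'grip_point_offset', 'read_state'] 18.8
3.6 [609.10147651 -39.57119096  64.41000099] [ 0.14613372  1.55350817 -0.09213579]
```

```bash
python3 - <<'E'
from h import *
p,d,K,T=load('pics/wrist3.npz');P=cloud(d,K,T)
for (u,v) in [(250,325),(250,345),(180,300),(180,290),(180,340),(320,300),(320,370),(20,330),(8,290),(500,290),(500,360),(480,330),(250,381),(400,330)]: print(u,v,P[v,u].round(0),p[v,u],d[v,u])
p,d,K,T=load('pics/scene3.npz');P=cloud(d,K,T)
print('scene')
for (cu,cv) in [(340,320),(340,280),(340,240),(400,235),(400,215),(360,200),(420,190),(330,190),(270,120),(260,140)]:
    u=int(140+cu*.3);v=int(120+cv*.3);print(cu,cv,P[v,u].round(0),p[v,u])
E
```

```text
250 325 [613. -14. 209.] [84 87 88] 79.77873
250 345 [ 572. -190.   30.] [149 155 159] 303.5453
180 300 [597.  -3. 208.] [20 22 23] 79.042694
180 290 [596.  -3. 203.] [18 21 21] 83.34546
180 340 [598.  -6. 218.] [49 53 56] 70.17844
320 300 [632. -11. 208.] [22 22 24] 78.90074
320 370 [628. -24. 217.] [51 55 57] 74.51895
20 330 [555.   0. 210.] [ 95  98 100] 77.92524
8 290 [543.   6. 196.] [86 87 87] 90.25661
500 290 [685. -27. 200.] [85 88 85] 88.32371
500 360 [680. -46. 206.] [83 85 84] 88.20895
480 330 [671. -28. 212.] [94 98 99] 78.412834
250 381 [ 561. -234.   30.] [146 152 153] 316.10834
400 330 [651. -24. 211.] [95 98 99] 79.21123
scene
340 320 [626. -47. 115.] [105 103 103]
340 280 [627. -46. 147.] [105 102 101]
340 240 [682. -75. 215.] [104 103 102]
400 235 [690. -40. 211.] [95 94 93]
400 215 [696. -44. 229.] [74 72 72]
360 200 [684. -62. 238.] [49 51 55]
420 190 [694. -28. 238.] [64 53 74]
330 190 [662. -69. 237.] [50 52 56]
270 120 [560. -52. 236.] [48 47 49]
260 140 [534. -48. 209.] [94 94 96]
```

The fingertips sit about 37 mm behind the reported TCP: both cameras put them at z≈102 against a reported 64. They also closed above the lip, to 14.6 mm where the lip is 18 mm. So I'll work with tip z = reported + 37.

Emit:
{"method": "jog_arm", "body": {"turn": [[0, 0, 0], [0.3, 1, 0], [0, 0, 0]], "dp": [[0, 0, 0], [0, 0, -0.5], [0, 0, 0]], "gripper": [0.5, 0.5, 0.5]}}

```text
clock: 3.98
eef_pos: [603.7, -38.3, 64.1]
eef_rot: [2.308, 1.567, 2.064]
wrist_force: [-0.6, 0.8, 0.3]
finger_gap: 40.9
```

```bash
cat > st.py <<'E'
from h import *
import sys
from cell import manip,camera,calibration
s=manip.read_state();print(s['clock'],s['eef_pos'],s['wrist_force'],s['finger_gap']);R,rv,dp=goal([604,-40,17],-14,s);print(R.round(3));print(rv,dp)
if len(sys.argv)>1:
    n=sys.argv[1]
    for k in('wrist','scene'):
        c=calibration(k);p,d=camera(k);np.savez(f'pics/{k}{n}.npz',p=p,d=d,K=c['K'],T=c['world_from_camera'])
        if k=='wrist': w=cv2.resize(p,(512,384))
        else: z=cv2.resize(p[150:270,180:300],(384,384))
    cv2.imwrite(f'pics/both{n}.png',cv2.resize(np.hstack([w,z]),(800,343))[:,:,::-1])
E
python3 st.py 4
```

```text
3.975 [603.71239278 -38.34430384  64.09813342] [-0.5573528   0.84374198  0.28475704] 40.882929999240524
[[-0.002  0.242  0.97 ]
 [ 0.003  0.97  -0.242]
 [-1.     0.002 -0.002]]
[ 0.02060924 -0.12867148 -0.14165386] [ 4.7092545  -0.1653635   0.07848034]
```

View pics/both4.png

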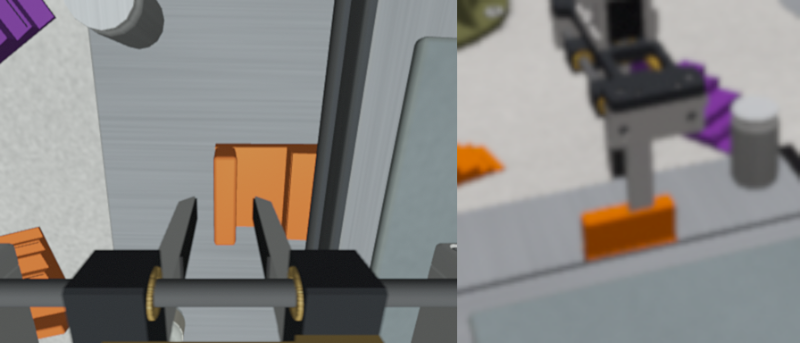

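The lip is centred between the open fingers (wrist view 190–262, lip at 225). Tips are still above it. Descending in stages.

Emit:
{"method": "jog_arm", "body": {"turn": [[0, 0, 0], [0, 0, 0], [0, 0, 0]], "dp": [[2.5, -0.1, 0], [0, 0, 0], [0.8, 0, 0]], "gripper": [0.5, 0.5, 0.5]}}

```text
clock: 4.45
eef_pos: [604.7, -39.4, 32.1]
eef_rot: [1.195, 1.568, 0.951]
wrist_force: [-0.3, -0.4, 0.4]
finger_gap: 46.7
```

```bash
python3 st.py 5
```

```text
4.45 [604.65705796 -39.35510785  32.14456776] [-0.33661319 -0.41660041  0.37462216] 46.66963745210438
[[ 0.002  0.241  0.97 ]
 [ 0.002  0.97  -0.241]
 [-1.     0.003  0.001]]
[ 0.03048476  0.06452485 -0.16357597] [ 1.5141714  -0.08276647 -0.04990097]
```

View pics/both5.png

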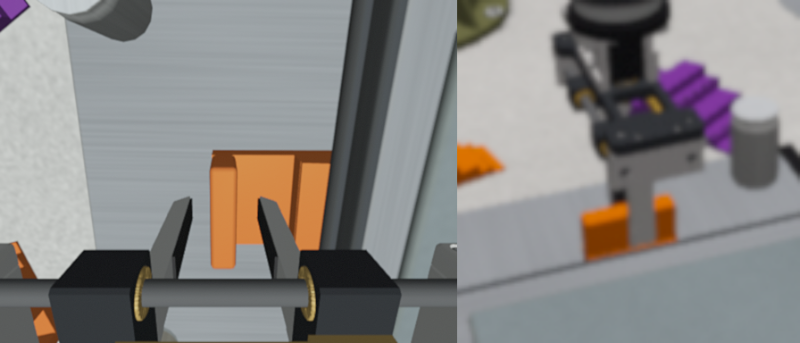

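The inner finger now covers the lip in the scene view, so the tips straddle it. Last bit down, then grip.

Emit:
{"method": "jog_arm", "body": {"turn": [[0, 0, 0], [0, 0, 0], [0, 0, 0], [0, 0, 0], [0, 0, 0], [0, 0, 0]], "dp": [[1.2, -0.1, 0], [0, 0, 0], [0, 0, 0], [0, 0, 0], [0, 0, 0], [0, 0, 0]], "gripper": [0.5, 0.5, 0.9, 0.9, 0.9, 0.9], "grip_force": 30}}

```text
clock: 5.3
eef_pos: [603.6, -40.2, 18.8]
eef_rot: [1.89, 1.568, 1.646]
wrist_force: [-2.0, -0.2, -1.9]
finger_gap: 17.8
```

```bash
python3 st.py 6; python3 look.py t2
```

```text
5.3 [603.62802501 -40.20689574  18.75154829] [-1.96276169 -0.21303683 -1.93133937] 17.83188685494332
[[-0.     0.241  0.97 ]
 [ 0.003  0.97  -0.241]
 [-1.     0.003 -0.001]]
[ 0.03052275 -0.04923507 -0.14868943] [0.17520288 0.02860268 0.03125321]
clock 5.4 tcp [603.6 -40.2  18.7] tcp press -74.6 14.9 F [-0.7  0.8  0.4] gap 17.7
mid 97.4 778
front 101.4 584
rot err [ 0.03 -0.05 -0.15]
```

View pics/both6.png

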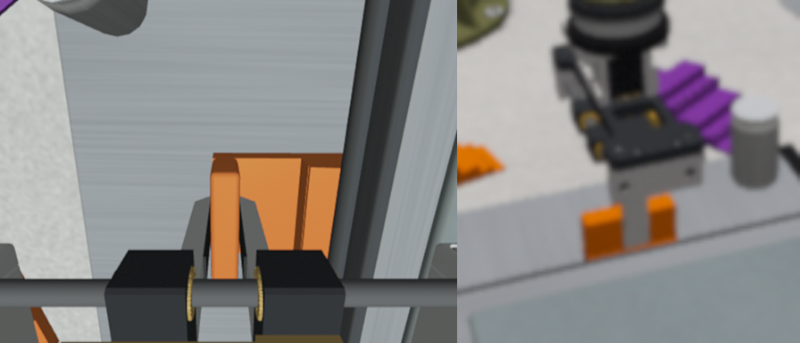

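Gripped: gap 17.8 mm for the 18 mm lip, plate front reading 101.4. Starting the tugs.

Emit:
{"method": "jog_arm", "body": {"turn": [[0, 0, 0], [0, 0, 0], [0, 0, 0], [0, 0, 0]], "dp": [[0, 0, -0.4], [0, 0, -0.4], [0, 0, 0], [0, 0, 0]], "gripper": [0.9, 0.9, 0.9, 0.9], "grip_force": 50}}

```text
clock: 5.95
eef_pos: [598.1, -39.0, 18.7]
eef_rot: [0.535, 1.565, 0.291]
wrist_force: [2.6, -0.9, 0.3]
finger_gap: 17.6
```

```bash
python3 look.py t3
```

```text
clock 5.95 tcp [598.1 -39.   18.7] tcp press -80.3 14.6 F [ 2.6 -0.9  0.3] gap 17.6
mid 97.6 774
front 101.7 639
rot err [ 0.02  0.29 -0.17]
```

Emit:
{"method": "jog_arm", "body": {"turn": [[0, 0, 0], [0, 0, 0], [0, 0, 0], [0, 0, 0]], "dp": [[0, 0, -0.4], [0, 0, -0.4], [0, 0, 0], [0, 0, 0]], "gripper": [0.9, 0.9, 0.9, 0.9]}}

```text
clock: 6.5
eef_pos: [591.1, -37.3, 18.7]
eef_rot: [0.394, 1.563, 0.15]
wrist_force: [1.6, -0.5, 0.3]
finger_gap: 17.9
```

```bash
python3 look.py t4
```

```text
clock 6.5 tcp [591.1 -37.3  18.7] tcp press -87.4 14.5 F [ 1.6 -0.5  0.3] gap 17.9
mid 96.4 777
front 100.0 674
rot err [ 0.02  0.42 -0.17]
```

Emit:
{"method": "jog_arm", "body": {"turn": [[0, 0, 0], [0, 0, 0], [0, 0, 0], [0, 0, 0]], "dp": [[0, 0, 0], [0, 0, 0], [0, 0, 0], [0, 0, 0]], "gripper": [0.9, 0.9, 0.9, 0.9]}}

```text
clock: 7.05
eef_pos: [591.1, -37.3, 18.7]
eef_rot: [0.406, 1.563, 0.162]
wrist_force: [0.2, -0.2, 1.5]
finger_gap: 17.6
```

```bash
python3 look.py t5 s
```

```text
clock 7.05 tcp [591.1 -37.3  18.7] tcp press -87.4 14.5 F [ 0.2 -0.2  1.5] gap 17.6
mid 96.3 784
front 99.8 676
rot err [ 0.02  0.4  -0.17]
```

View pics/t5.png

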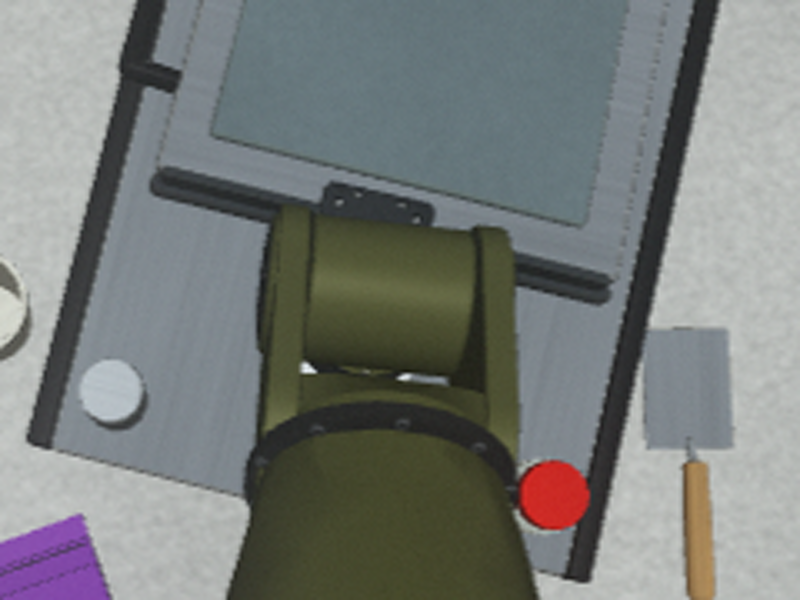

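Emit:
{"method": "jog_arm", "body": {"turn": [[0, 0, 0], [0, 0, 0], [0, 0, 0], [0, 0, 0]], "dp": [[0, 0, -0.4], [0, 0, 0], [0, 0, 0], [0, 0, 0]], "gripper": [0.9, 0.9, 0.9, 0.9]}}

```text
clock: 7.6
eef_pos: [586.9, -36.2, 18.7]
eef_rot: [0.423, 1.563, 0.179]
wrist_force: [0.7, 0.3, 0.9]
finger_gap: 17.9
```

```bash
python3 look.py t6
```

```text
clock 7.6 tcp [586.9 -36.2  18.7] tcp press -91.8 14.4 F [0.7 0.3 0.9] gap 17.9
mid 91.3 782
front 93.3 663
rot err [ 0.01  0.4  -0.18]
```

Emit:
{"method": "jog_arm", "body": {"turn": [[0, 0, 0], [0, 0, 0], [0, 0, 0], [0, 0, 0]], "dp": [[0, 0, 0], [0, 0, 0], [0, 0, 0], [0, 0, 0]], "gripper": [0.9, 0.9, 0.9, 0.9]}}

```text
clock: 8.15
eef_pos: [586.9, -36.2, 18.7]
eef_rot: [0.431, 1.563, 0.186]
wrist_force: [-0.1, -0.7, 1.1]
finger_gap: 17.7
```

```bash
python3 look.py t7
```

```text
clock 8.15 tcp [586.9 -36.2  18.7] tcp press -91.8 14.4 F [-0.1 -0.7  1.1] gap 17.7
mid 91.4 788
front 93.2 660
rot err [ 0.01  0.39 -0.18]
```

Emit:
{"method": "jog_arm", "body": {"turn": [[0, 0, 0], [0, 0, 0], [0, 0, 0], [0, 0, 0]], "dp": [[0, 0, -0.4], [0, 0, 0], [0, 0, 0], [0, 0, 0]], "gripper": [0.9, 0.9, 0.9, 0.9]}}

```text
clock: 8.7
eef_pos: [584.1, -35.6, 18.7]
eef_rot: [0.322, 1.561, 0.078]
wrist_force: [1.0, 0.2, 0.6]
finger_gap: 17.5
```

```bash
python3 look.py t8
```

```text
clock 8.7 tcp [584.1 -35.6  18.7] tcp press -94.6 14.3 F [1.  0.2 0.6] gap 17.5
mid 91.6 775
front 93.8 670
rot err [ 0.    0.55 -0.18]
```

The plate is at rest on the second step, and the reading rises slightly as it should. Continuing.

Emit:
{"method": "jog_arm", "body": {"turn": [[0, 0, 0], [0, 0, 0], [0, 0, 0], [0, 0, 0]], "dp": [[0, 0, -0.4], [0, 0, -0.3], [0, 0, 0], [0, 0, 0]], "gripper": [0.9, 0.9, 0.9, 0.9]}}

```text
clock: 9.25
eef_pos: [580.0, -34.8, 18.8]
eef_rot: [0.202, 1.554, -0.043]
wrist_force: [2.4, 0.3, 1.0]
finger_gap: 17.6
```

```bash
python3 look.py t9
```

```text
clock 9.25 tcp [580.  -34.8  18.8] tcp press -98.8 14.0 F [2.4 0.3 1. ] gap 17.6
mid 92.3 776
front 94.8 663
rot err [-0.01  0.96 -0.2 ]
```

Emit:
{"method": "jog_arm", "body": {"turn": [[0, 0.4, 0], [0, 0.4, 0], [0, 0, 0], [0, 0, 0]], "dp": [[0, 0, -0.4], [0, 0, -0.3], [0, 0, 0], [0, 0, 0]], "gripper": [0.9, 0.9, 0.9, 0.9]}}

```text
clock: 9.8
eef_pos: [574.7, -33.6, 18.7]
eef_rot: [0.464, 1.563, 0.22]
wrist_force: [1.7, 0.1, 0.5]
finger_gap: 17.8
```

```bash
python3 look.py t10
```

```text
clock 9.8 tcp [574.7 -33.6  18.7] tcp press -104.3 13.7 F [1.7 0.1 0.5] gap 17.8
mid 91.6 778
front 93.6 677
rot err [ 0.02  0.38 -0.19]
```

Emit:
{"method": "jog_arm", "body": {"turn": [[0, 0.2, 0], [0, 0, 0], [0, 0, 0], [0, 0, 0], [0, 0, 0], [0, 0, 0]], "dp": [[0, 0, -0.4], [0, 0, 0], [0, 0, 0], [0, 0, 0], [0, 0, 0], [0, 0, 0]], "gripper": [0.9, 0.9, 0.9, 0.9, 0.9, 0.9]}}

```text
clock: 10.6
eef_pos: [570.2, -32.4, 18.7]
eef_rot: [0.946, 1.567, 0.702]
wrist_force: [-2.5, 0.9, 1.3]
finger_gap: 17.5
```

```bash
python3 look.py t11
```

```text
clock 10.6 tcp [570.2 -32.4  18.7] tcp press -108.9 13.7 F [-2.5  0.9  1.3] gap 17.5
mid 89.3 791
front 92.0 663
rot err [ 0.01  0.14 -0.19]
```

Emit:
{"method": "jog_arm", "body": {"turn": [[0, 0.1, 0], [0, 0, 0], [0, 0, 0], [0, 0, 0], [0, 0, 0], [0, 0, 0]], "dp": [[0, 0, -0.3], [0, 0, 0], [0, 0, 0], [0, 0, 0], [0, 0, 0], [0, 0, 0]], "gripper": [0.9, 0.9, 0.9, 0.9, 0.9, 0.9]}}

```text
clock: 11.4
eef_pos: [567.5, -31.8, 18.7]
eef_rot: [1.143, 1.567, 0.899]
wrist_force: [0.4, 0.9, 0.9]
finger_gap: 17.4
```

```bash
python3 look.py t12 s; python3 st.py 12
```

```text
clock 11.4 tcp [567.5 -31.8  18.7] tcp press -111.7 13.7 F [0.4 0.9 0.9] gap 17.4
mid 85.3 790
front 88.0 657
rot err [ 0.02  0.09 -0.19]
11.45 [567.47696974 -31.76788461  18.72619133] [-0.2179092   0.59265838  0.86517749] 17.534792732391534
[[ 0.002  0.242  0.97 ]
 [ 0.003  0.97  -0.242]
 [-1.     0.003  0.002]]
[ 0.02031681  0.0859828  -0.18864743] [0.17851208 0.08290818 3.74273318]
```

View pics/both12.png

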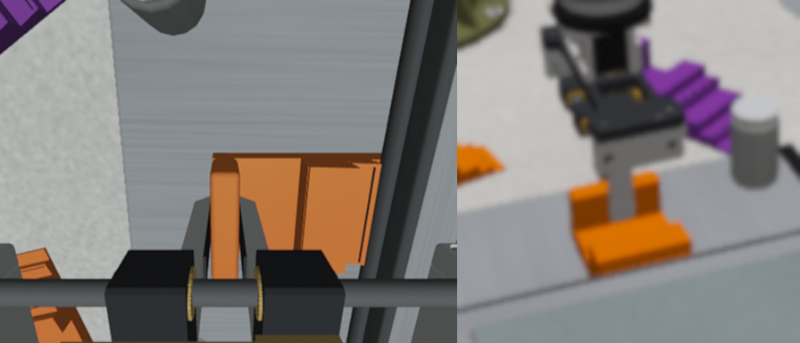

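Emit:
{"method": "jog_arm", "body": {"turn": [[0, 0.1, 0], [0, 0, 0], [0, 0, 0], [0, 0, 0], [0, 0, 0]], "dp": [[0, 0, -0.3], [0, 0, 0], [0, 0, 0], [0, 0, 0], [0, 0, 0]], "gripper": [0.9, 0.9, 0.9, 0.9, 0.9]}}

```text
clock: 12.18
eef_pos: [565.6, -31.4, 18.7]
eef_rot: [0.971, 1.567, 0.727]
wrist_force: [0.1, 0.2, 0.2]
finger_gap: 17.8
```

```bash
python3 look.py t13
```

```text
clock 12.175 tcp [565.6 -31.4  18.7] tcp press -113.7 13.5 F [0.1 0.2 0.2] gap 17.8
mid 85.4 793
front 88.2 666
rot err [ 0.01  0.13 -0.2 ]
```

At rest on the third step (mid 85.4, then rising). Continuing.

Emit:
{"method": "jog_arm", "body": {"turn": [[0, 0.3, 0], [0, 0.2, 0], [0, 0, 0], [0, 0, 0]], "dp": [[0, 0, -0.4], [0, 0, -0.3], [0, 0, 0], [0, 0, 0]], "gripper": [0.9, 0.9, 0.9, 0.9]}}

```text
clock: 12.72
eef_pos: [561.3, -30.5, 18.7]
eef_rot: [1.483, 1.567, 1.238]
wrist_force: [0.6, -0.2, -0.3]
finger_gap: 17.7
```

```bash
python3 look.py t14
```

```text
clock 12.725 tcp [561.3 -30.5  18.7] tcp press -118.0 13.3 F [ 0.6 -0.2 -0.3] gap 17.7
mid 85.6 782
front 88.2 672
rot err [ 0.01  0.02 -0.21]
```

Emit:
{"method": "jog_arm", "body": {"turn": [[0, 0.2, 0], [0, 0.2, 0], [0, 0, 0], [0, 0, 0]], "dp": [[0, 0, -0.4], [0, 0, -0.3], [0, 0, 0], [0, 0, 0]], "gripper": [0.9, 0.9, 0.9, 0.9]}}

```text
clock: 13.28
eef_pos: [556.9, -29.5, 18.7]
eef_rot: [1.63, 1.567, 1.386]
wrist_force: [0.4, -0.1, -1.3]
finger_gap: 18.2
```

```bash
python3 look.py t15
```

```text
clock 13.275 tcp [556.9 -29.5  18.7] tcp press -122.5 13.1 F [ 0.4 -0.1 -1.3] gap 18.2
mid 86.0 784
front 88.5 667
rot err [-0.   -0.01 -0.22]
```

Emit:
{"method": "jog_arm", "body": {"turn": [[0, 0.2, 0], [0, 0.2, 0], [0, 0, 0], [0, 0, 0]], "dp": [[0, 0, -0.4], [0, 0, -0.4], [0, 0, 0], [0, 0, 0]], "gripper": [0.9, 0.9, 0.9, 0.9]}}

```text
clock: 13.82
eef_pos: [551.3, -28.3, 18.8]
eef_rot: [1.9, 1.567, 1.656]
wrist_force: [2.2, -0.1, -2.9]
finger_gap: 17.5
```

```bash
python3 look.py t16
```

```text
clock 13.825 tcp [551.3 -28.3  18.8] tcp press -128.2 12.8 F [ 2.2 -0.1 -2.9] gap 17.5
mid 86.3 783
front 89.0 667
rot err [-0.01 -0.08 -0.23]
```

Emit:
{"method": "jog_arm", "body": {"turn": [[0, 0.1, 0], [0, 0, 0], [0, 0, 0], [0, 0, 0]], "dp": [[0, 0, -0.4], [0, 0, -0.2], [0, 0, 0], [0, 0, 0]], "gripper": [0.9, 0.9, 0.9, 0.9]}}

```text
clock: 14.38
eef_pos: [546.5, -27.3, 18.8]
eef_rot: [1.696, 1.567, 1.451]
wrist_force: [1.9, 0.6, -3.8]
finger_gap: 17.6
```

```bash
python3 look.py t17
```

```text
clock 14.375 tcp [546.5 -27.3  18.8] tcp press -133.1 12.5 F [ 1.9  0.6 -3.8] gap 17.6
mid 85.9 782
front 88.9 657
rot err [-0.01 -0.03 -0.22]
```

Edge of step three is near; smaller tug.

Emit:
{"method": "jog_arm", "body": {"turn": [[0, 0, 0], [0, 0, 0], [0, 0, 0], [0, 0, 0], [0, 0, 0]], "dp": [[0, 0, -0.4], [0, 0, 0], [0, 0, 0], [0, 0, 0], [0, 0, 0]], "gripper": [0.9, 0.9, 0.9, 0.9, 0.9]}}

```text
clock: 15.05
eef_pos: [540.8, -25.7, 18.8]
eef_rot: [2.377, 1.565, 2.132]
wrist_force: [-7.3, 3.1, 1.1]
finger_gap: 17.9
```

```bash
python3 look.py t18
```

```text
clock 15.05 tcp [540.8 -25.7  18.8] tcp press -139.1 12.6 F [-7.3  3.1  1.1] gap 17.9
mid 82.1 784
front 84.0 661
rot err [-0.03 -0.23 -0.22]
```

Emit:
{"method": "jog_arm", "body": {"turn": [[0, 0, 0], [0, 0, 0], [0, 0, 0], [0, 0, 0], [0, 0, 0], [0, 0, 0]], "dp": [[0, 0, -0.2], [0, 0, 0], [0, 0, 0], [0, 0, 0], [0, 0, 0], [0, 0, 0]], "gripper": [0.9, 0.9, 0.9, 0.9, 0.9, 0.9]}}

```text
clock: 15.85
eef_pos: [539.8, -25.5, 19.0]
eef_rot: [1.973, 1.566, 1.728]
wrist_force: [-0.0, 0.2, -3.6]
finger_gap: 18.1
```

```bash
python3 look.py t19
```

```text
clock 15.85 tcp [539.8 -25.5  19. ] tcp press -140.0 12.5 F [-0.   0.2 -3.6] gap 18.1
mid 80.1 790
front 81.1 655
rot err [-0.04 -0.1  -0.23]
```

Emit:
{"method": "jog_arm", "body": {"turn": [[0, 0, 0], [0, 0, 0], [0, 0, 0], [0, 0, 0], [0, 0, 0]], "dp": [[0, 0, -0.4], [0, 0, 0], [0, 0, 0], [0, 0, 0], [0, 0, 0]], "gripper": [0.9, 0.9, 0.9, 0.9, 0.9]}}

```text
clock: 16.52
eef_pos: [536.7, -24.8, 18.8]
eef_rot: [1.548, 1.567, 1.303]
wrist_force: [-0.5, 0.5, -4.0]
finger_gap: 17.8
```

```bash
python3 look.py t20 s; python3 st.py 20
```

```text
clock 16.525 tcp [536.7 -24.8  18.8] tcp press -143.3 12.4 F [-0.5  0.5 -4. ] gap 17.8
mid 80.2 783
front 81.4 648
rot err [-0.04  0.01 -0.22]
16.575 [536.67215596 -24.8189565   18.8463675 ] [ 0.08550148  0.16027725 -3.7340181 ] 17.708019328660164
[[ 0.001  0.243  0.97 ]
 [ 0.004  0.97  -0.243]
 [-1.     0.004  0.   ]]
[-0.03431018  0.00627126 -0.2224946 ] [0.18600361 0.15921005 6.89994001]
```

View pics/both20.png

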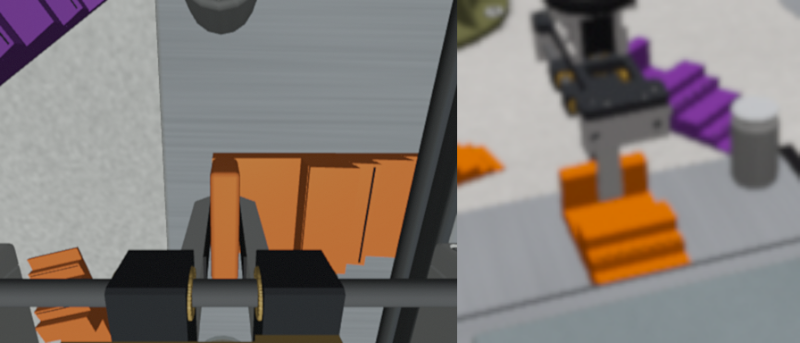

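View pics/t20.png

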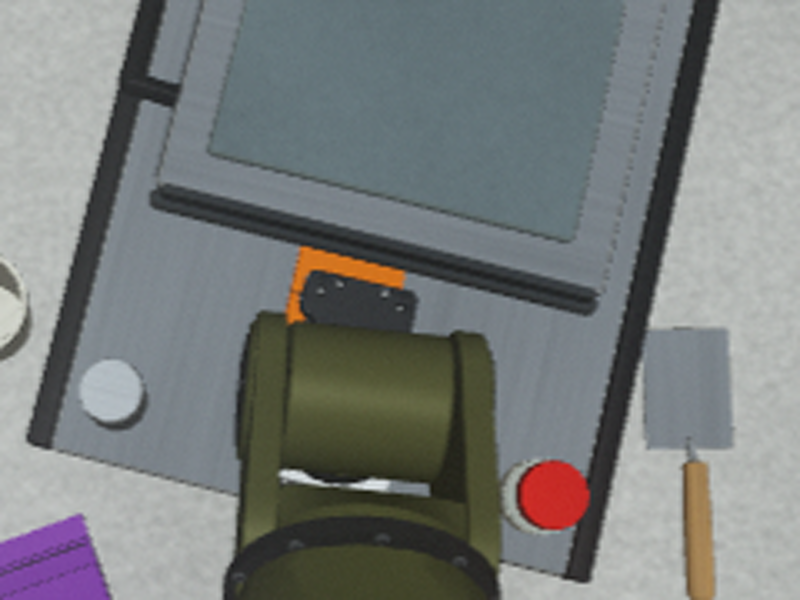

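The plate rests on the fourth step; three step edges are clear of the rail. About 35 mm remain. Continuing with small tugs.

Emit:
{"method": "jog_arm", "body": {"turn": [[0, 0, 0], [0, 0.1, 0], [0, 0, 0], [0, 0, 0]], "dp": [[0, 0, -0.4], [0, 0, -0.3], [0, 0, 0], [0, 0, 0]], "gripper": [0.9, 0.9, 0.9, 0.9]}}

```text
clock: 17.18
eef_pos: [531.7, -23.7, 18.7]
eef_rot: [0.96, 1.566, 0.715]
wrist_force: [1.9, -0.3, -4.9]
finger_gap: 17.9
```

```bash
python3 look.py t21
```

```text
clock 17.175 tcp [531.7 -23.7  18.7] tcp press -148.4 12.1 F [ 1.9 -0.3 -4.9] gap 17.9
mid 80.6 786
front 81.9 658
rot err [-0.05  0.17 -0.24]
```

Emit:
{"method": "jog_arm", "body": {"turn": [[0, 0.1, 0], [0, 0.1, 0], [0, 0, 0], [0, 0, 0]], "dp": [[0.04, 0, -0.4], [0, 0, -0.2], [0, 0, 0], [0, 0, 0]], "gripper": [0.9, 0.9, 0.9, 0.9]}}

```text
clock: 17.73
eef_pos: [527.4, -22.8, 18.8]
eef_rot: [0.878, 1.565, 0.633]
wrist_force: [2.0, 0.0, -6.1]
finger_gap: 18.1
```

```bash
python3 look.py t22
```

```text
clock 17.725 tcp [527.4 -22.8  18.8] tcp press -152.8 11.9 F [ 2.   0.  -6.1] gap 18.1
mid 80.5 782
front 81.7 660
rot err [-0.05  0.2  -0.24]
```

Emit:
{"method": "jog_arm", "body": {"turn": [[0, 0.1, 0], [0, 0.1, 0], [0, 0, 0], [0, 0, 0]], "dp": [[0.05, 0, -0.4], [0, 0, -0.2], [0, 0, 0], [0, 0, 0]], "gripper": [0.9, 0.9, 0.9, 0.9]}}

```text
clock: 18.27
eef_pos: [520.6, -20.8, 18.9]
eef_rot: [1.833, 1.566, 1.587]
wrist_force: [-0.3, -0.1, -3.1]
finger_gap: 17.4
```

```bash
python3 look.py t23
```

```text
clock 18.275 tcp [520.6 -20.8  18.9] tcp press -159.8 12.1 F [-0.3 -0.1 -3.1] gap 17.4
mid 75.0 791
front 73.9 645
rot err [-0.06 -0.07 -0.26]
```

Emit:
{"method": "jog_arm", "body": {"turn": [[0, 0.1, 0], [0, 0, 0], [0, 0, 0], [0, 0, 0], [0, 0, 0]], "dp": [[0.03, 0, -0.4], [0, 0, -0.2], [0, 0, 0], [0, 0, 0], [0, 0, 0]], "gripper": [0.9, 0.9, 0.9, 0.9, 0.9]}}

```text
clock: 18.95
eef_pos: [517.0, -20.1, 18.7]
eef_rot: [1.036, 1.566, 0.791]
wrist_force: [1.2, 0.2, -4.8]
finger_gap: 17.3
```

```bash
python3 look.py t24 s
```

```text
clock 18.95 tcp [517.  -20.1  18.7] tcp press -163.5 11.7 F [ 1.2  0.2 -4.8] gap 17.3
mid 74.8 791
front 74.1 656
rot err [-0.06  0.15 -0.26]
```

View pics/t24.png

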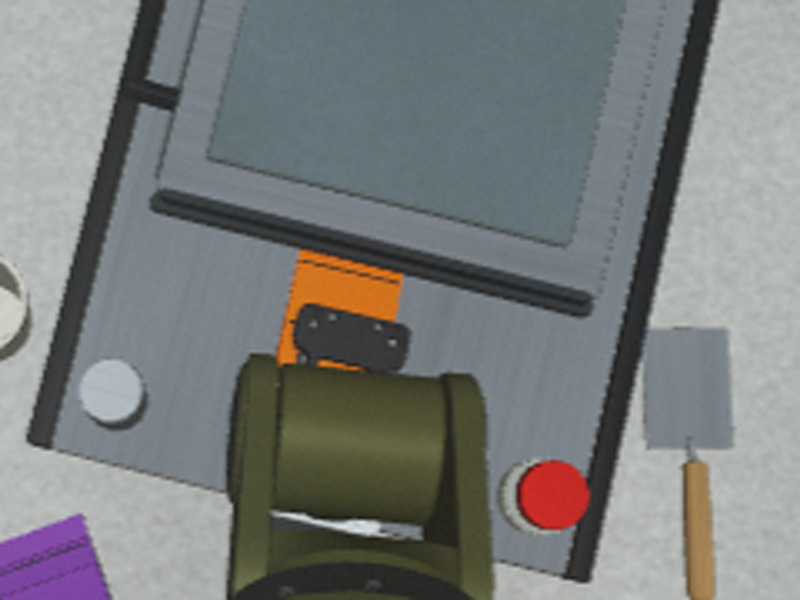

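Emit:
{"method": "jog_arm", "body": {"turn": [[0, 0.1, 0], [0, 0.1, 0], [0, 0, 0], [0, 0, 0], [0, 0, 0]], "dp": [[0.04, 0, -0.4], [0, 0, -0.2], [0, 0, 0], [0, 0, 0], [0, 0, 0]], "gripper": [0.9, 0.9, 0.9, 0.9, 0.9]}}

```text
clock: 19.62
eef_pos: [513.1, -19.3, 18.7]
eef_rot: [0.826, 1.565, 0.581]
wrist_force: [3.5, 0.2, -6.7]
finger_gap: 17.7
```

```bash
python3 look.py t25
```

```text
clock 19.625 tcp [513.1 -19.3  18.7] tcp press -167.5 11.5 F [ 3.5  0.2 -6.7] gap 17.7
mid 75.0 784
front 74.0 649
rot err [-0.05  0.24 -0.26]
```

Emit:
{"method": "jog_arm", "body": {"turn": [[0, 0.1, 0], [0, 0.1, 0], [0, 0, 0], [0, 0, 0], [0, 0, 0]], "dp": [[0.05, 0, -0.4], [0, 0, -0.1], [0, 0, 0], [0, 0, 0], [0, 0, 0]], "gripper": [0.9, 0.9, 0.9, 0.9, 0.9]}}

```text
clock: 20.3
eef_pos: [509.6, -18.6, 18.8]
eef_rot: [0.802, 1.564, 0.557]
wrist_force: [3.0, 0.0, -6.7]
finger_gap: 17.8
```

```bash
python3 look.py t26 s; python3 st.py 26
```

```text
clock 20.3 tcp [509.6 -18.6  18.8] tcp press -171.0 11.3 F [ 3.   0.  -6.7] gap 17.8
mid 74.7 786
front 73.8 656
rot err [-0.06  0.26 -0.26]
20.35 [509.62031963 -18.62189713  18.79215157] [ 3.31000002 -1.65344989 -6.74836997] 18.01086947093423
[[ 0.005  0.243  0.97 ]
 [ 0.003  0.97  -0.243]
 [-1.     0.005  0.004]]
[-0.05109017  0.25397383 -0.26123457] [0.22306844 0.21665233 9.67372182]
```

View pics/t26.png

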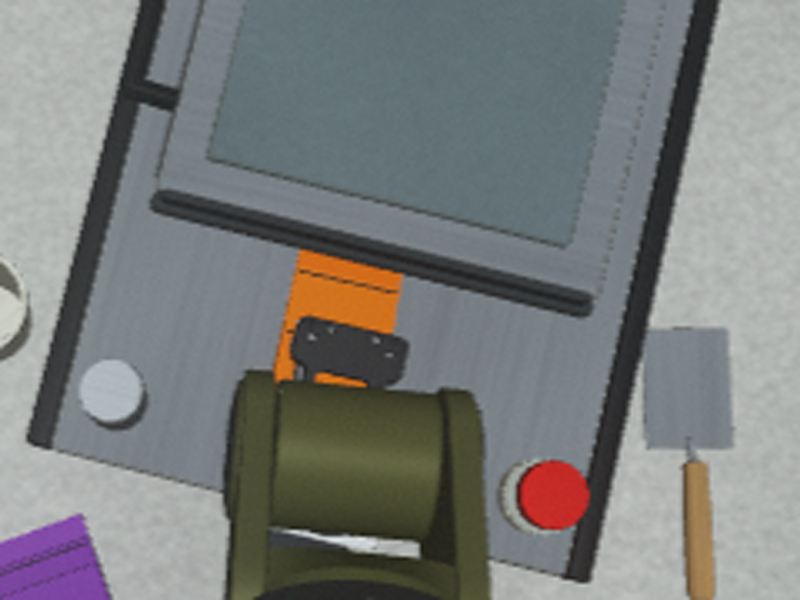

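View pics/both26.png

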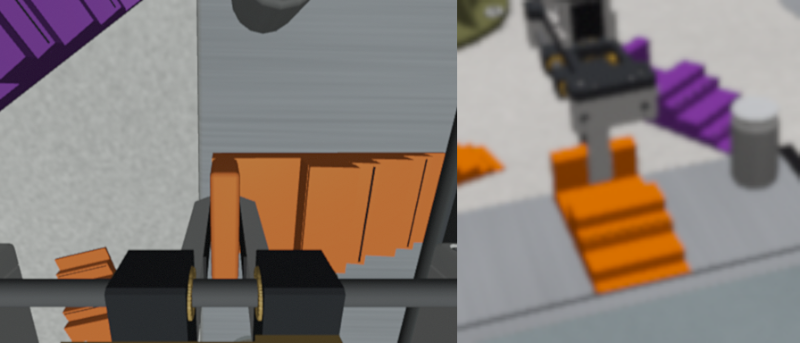

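```bash
cat > rail.py <<'E'
from h import *
import sys
th=np.radians(-15.07);ax=np.array([np.cos(th),np.sin(th)]);ay=np.array([-ax[1],ax[0]]);o=np.array([671.8,-74.])
for n in sys.argv[1:]:
    p,d,K,T=load(f'pics/{n}.npz');P=cloud(d,K,T)
    X=(P[...,:2]-o)@ax;Y=(P[...,:2]-o)@ay;Z=P[...,2]
    out=[]
    for x in range(-14,250,12):
        m=(X>x-4)&(X<x+4)&(Y<-80)&(Y>-120)&(Z<130)&(Z>35)
        out.append((x,round(float(np.median(Z[m])),1)) if m.sum()>3 else (x,None))
    led=(X<-60)&(X>-150)&(Y>60)&(Y<90)
    m=(X>60)&(X<180)&(abs(Y)<100)&(Z<130)
    A=np.c_[X[m],Y[m],np.ones(m.sum())];c=np.linalg.lstsq(A,Z[m],rcond=None)[0]
    print(n,'ledge',np.median(Z[led]).round(1),'tilt',np.degrees(np.arctan(-c[0])).round(2),'z@0',c[2].round(1),'w from tilt',(260*np.tan(np.arctan(-c[0]))).round(1));print(out)
E
python3 rail.py top0 t2 t4 t8 t9 t13 t17 t20 t22 t23 t26
```

```text
top0 ledge 29.1 tilt 8.95 z@0 114.7 w from tilt 40.9
[(-14, None), (-2, 85.0), (10, 102.4), (22, 101.2), (34, 99.8), (46, 107.4), (58, 105.4), (70, 103.4), (82, 101.7), (94, 100.0), (106, 98.2), (118, 96.2), (130, 94.3), (142, 92.3), (154, 89.9), (166, 88.3), (178, 86.5), (190, 84.7), (202, 82.9), (214, 81.4), (226, 78.7), (238, 67.0)]
t2 ledge 31.6 tilt 8.97 z@0 114.8 w from tilt 41.0
[(-14, None), (-2, 86.0), (10, 101.8), (22, 101.4), (34, 100.1), (46, 107.2), (58, 105.6), (70, 104.0), (82, 102.1), (94, 99.6), (106, 98.2), (118, 96.3), (130, 93.7), (142, 92.3), (154, 90.4), (166, 88.3), (178, 86.9), (190, 84.6), (202, 82.7), (214, 80.9), (226, 78.8), (238, 67.2)]
t4 ledge 34.1 tilt 8.6 z@0 113.0 w from tilt 39.3
[(-14, None), (-2, 83.8), (10, 100.5), (22, 99.4), (34, 99.1), (46, 105.8), (58, 104.5), (70, 102.1), (82, 100.8), (94, 98.7), (106, 97.3), (118, 95.6), (130, 93.1), (142, 91.1), (154, 89.7), (166, 88.1), (178, 86.4), (190, 84.0), (202, 82.9), (214, 80.7), (226, 79.0), (238, 67.7)]
t8 ledge 309.1 tilt 6.84 z@0 104.7 w from tilt 31.2
[(-14, None), (-2, 77.8), (10, 92.8), (22
[... 1838 characters left out ...]
6.2), (214, 75.3), (226, 74.3), (238, 64.8)]
t23 ledge 29.8 tilt 0.62 z@0 76.1 w from tilt 2.8
[(-14, None), (-2, 57.0), (10, 65.8), (22, 65.7), (34, 74.8), (46, 75.6), (58, 75.6), (70, 75.4), (82, 74.8), (94, 74.8), (106, 74.4), (118, 74.4), (130, 74.5), (142, 74.5), (154, 74.6), (166, 74.2), (178, 74.1), (190, 73.9), (202, 73.8), (214, 73.9), (226, 73.6), (238, 63.9)]
t26 ledge 29.1 tilt 0.55 z@0 75.8 w from tilt 2.5
[(-14, None), (-2, 58.1), (10, 65.8), (22, 65.3), (34, 74.3), (46, 75.2), (58, 75.1), (70, 75.1), (82, 74.8), (94, 75.3), (106, 74.4), (118, 74.5), (130, 74.5), (142, 73.9), (154, 74.3), (166, 74.3), (178, 73.9), (190, 73.4), (202, 73.8), (214, 73.6), (226, 72.9), (238, 63.6)]
```

Tilt fits give wedge heights under the rail of 41, 31–33, 21–22 and 12.5 mm, then about 3–4 mm. So it rested on steps 2, 3 and 4, and is now on the thin 4 mm nose. Pulling the rest out.

Emit:
{"method": "jog_arm", "body": {"turn": [[0, 0.2, 0], [0, 0.1, 0], [0, 0, 0], [0, 0, 0], [0, 0, 0]], "dp": [[0.03, 0, -0.4], [0, 0, -0.1], [0, 0, 0], [0, 0, 0], [0, 0, 0]], "gripper": [0.9, 0.9, 0.9, 0.9, 0.9]}}

```text
clock: 21.08
eef_pos: [504.8, -17.3, 19.3]
eef_rot: [1.567, 1.566, 1.321]
wrist_force: [-0.7, 0.7, -2.9]
finger_gap: 17.7
```

```bash
python3 look.py t27 s; python3 rail.py t27
```

```text
clock 21.075 tcp [504.8 -17.3  19.3] tcp press -176.0 11.3 F [-0.7  0.7 -2.9] gap 17.7
mid 73.2 791
front 71.5 643
rot err [-0.07  0.   -0.27]
t27 ledge 29.1 tilt -0.13 z@0 73.0 w from tilt -0.6
[(-14, None), (-2, 54.2), (10, 62.7), (22, 63.3), (34, 72.2), (46, 73.4), (58, 72.9), (70, 73.4), (82, 72.9), (94, 73.2), (106, 73.3), (118, 72.8), (130, 73.1), (142, 72.9), (154, 73.4), (166, 73.1), (178, 72.8), (190, 73.2), (202, 73.5), (214, 73.0), (226, 72.8), (238, 63.7)]
```

View pics/t27.png

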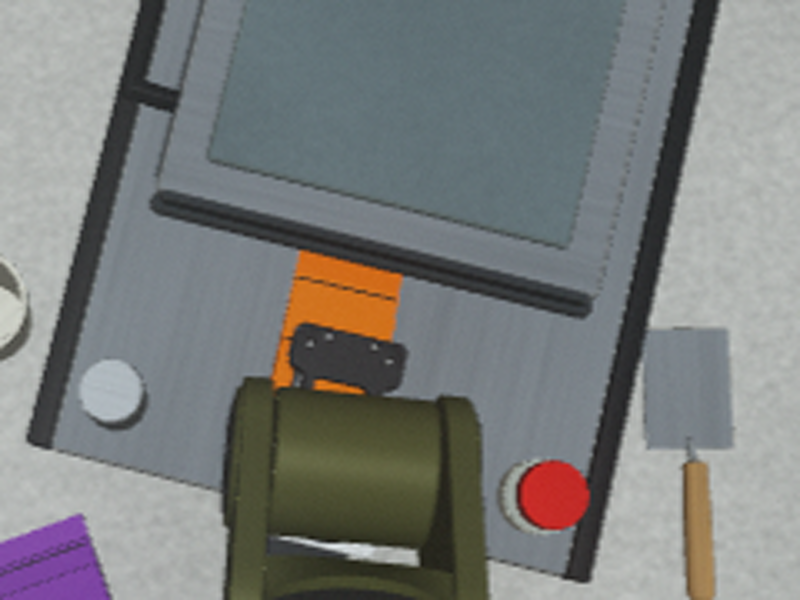

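Emit:
{"method": "jog_arm", "body": {"turn": [[0, 0, 0], [0, 0, 0], [0, 0, 0]], "dp": [[0.05, 0, -0.25], [0, 0, 0], [0, 0, 0]], "gripper": [0.9, 0.9, 0.9]}}

```text
clock: 21.5
eef_pos: [502.6, -16.7, 19.0]
eef_rot: [1.352, 1.566, 1.106]
wrist_force: [0.5, -0.5, -1.3]
finger_gap: 17.5
```

```bash
python3 look.py t28 ; python3 st.py 28
```

```text
clock 21.5 tcp [502.6 -16.7  19. ] tcp press -178.3 11.3 F [ 0.5 -0.5 -1.3] gap 17.5
mid 73.2 788
front 71.7 655
rot err [-0.06  0.06 -0.28]
21.55 [502.55528152 -16.72025876  18.97456815] [ 0.11080178  0.03561576 -3.57392355] 17.912315906011607
[[ 0.002  0.243  0.97 ]
 [ 0.004  0.97  -0.243]
 [-1.     0.005  0.001]]
[-0.05913468  0.05594942 -0.27792436] [ 0.20858966  0.20510184 10.40592069]
```

```bash
python3 - <<'E'
from h import *
p,d,K,T=load('pics/wrist28.npz');cv2.imwrite('pics/w28.png',cv2.resize(p,(800,600),interpolation=cv2.INTER_CUBIC)[:,:,::-1])
E
```

```text
(no output)
```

View pics/w28.png

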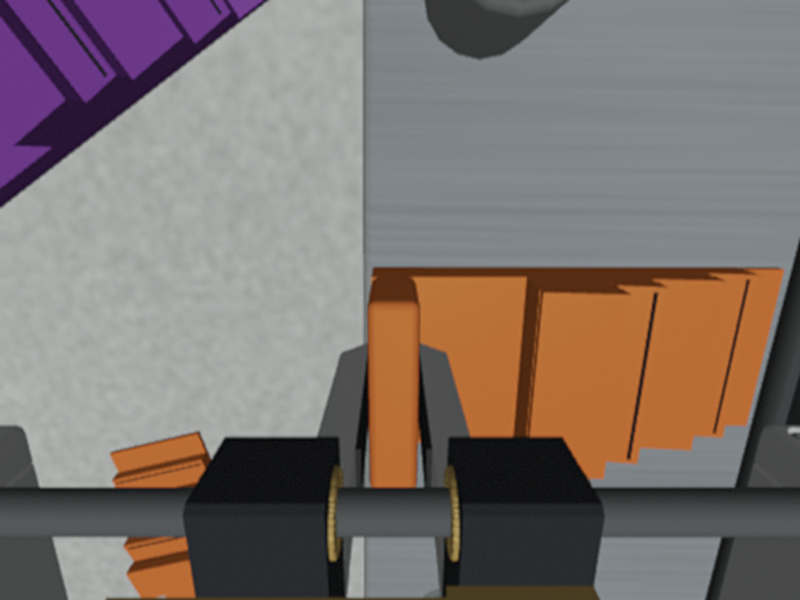

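The wedge tail (372) is inside the slab's front edge (364), with a grey gap between the tip and the rail. Releasing and rising.

Emit:
{"method": "jog_arm", "body": {"turn": [[0, 0, 0], [0, 0, 0], [0, 0, 0], [0, 0, 0], [0, 0, 0], [0, 0, 0], [0, 0, 0], [0, 0, 0]], "dp": [[0, 0, 0], [0, 0, 0], [0, 0, 0], [0, 0, 0], [-2, 0, 0], [-4, 0, 0], [-5, 0, 0], [-4, 0, 0]], "gripper": [0.55, 0.55, 0.55, 0.55, 0.55, 0.55, 0.55, 0.55]}}

```text
clock: 22.65
eef_pos: [501.1, -17.3, 171.1]
eef_rot: [2.273, 1.565, 2.028]
wrist_force: [0.2, 0.1, -0.5]
finger_gap: 42.6
```

```bash
python3 st.py 29; python3 look.py t29 s
```

```text
22.65 [501.0561135  -17.33685715 171.09420197] [ 0.21586462  0.05803727 -0.47838342] 42.56058652824483
[[-0.002  0.243  0.97 ]
 [ 0.005  0.97  -0.243]
 [-1.     0.004 -0.004]]
[-0.06525477 -0.20314048 -0.24036921] [15.3730782   0.23890438 10.59113971]
clock 22.75 tcp [502.8 -17.5 173.4] tcp press -177.9 10.6 F [ 0.3  0.2 -0.2] gap 42.3
mid 73.3 786
front 71.7 646
rot err [-0.06  0.14 -0.29]
```

View pics/both29.png

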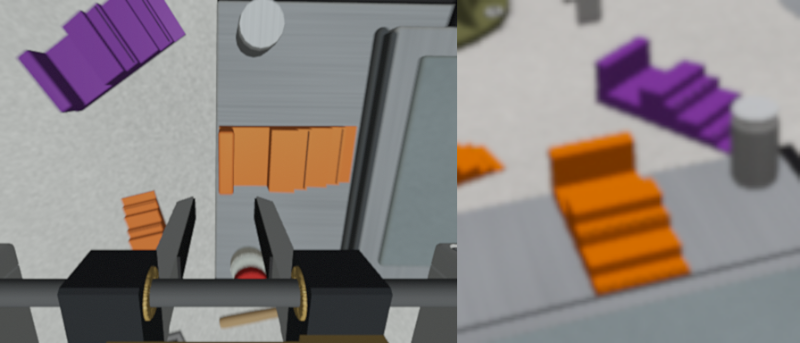

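Emit:
{"method": "jog_arm", "body": {"turn": [[-7, 0, 0], [-7, 0, 0], [-7, 0, 0], [-7, 0, 0], [-7, 0, 0], [-7, 0, 0], [0, 0, 0]], "dp": [[0, 6, 0], [0, 6, 0], [0, 6, 0], [0, 6, 0], [0, 6, 0], [0, 6, 0], [0, 0, 0]], "gripper": [0.55, 0.55, 0.55, 0.55, 0.55, 0.55, 0.55]}}

```text
clock: 23.68
eef_pos: [474.0, 342.7, 160.8]
eef_rot: [2.692, 1.558, -3.083]
wrist_force: [-0.0, -0.4, 0.7]
finger_gap: 42.6
```

```bash
python3 - <<'E'
from h import *
from cell import manip,camera,calibration
for k in('top','scene'):
    c=calibration(k);p,d=camera(k);np.savez(f'pics/{k}30.npz',p=p,d=d,K=c['K'],T=c['world_from_camera'])
    r=p[100:250,195:395] if k=='top' else p[150:300,130:330]
    cv2.imwrite(f'pics/{k}30.png',cv2.resize(r,(800,600),interpolation=cv2.INTER_CUBIC)[:,:,::-1])
    P=cloud(d,c['K'],c['world_from_camera'])
    if k=='top':
        th=np.radians(-15.07);ax=np.array([np.cos(th),np.sin(th)]);ay=np.array([-ax[1],ax[0]]);o=np.array([671.8,-74.])
        hsv=cv2.cvtColor(p,cv2.COLOR_RGB2HSV);m=(hsv[...,0]>5)&(hsv[...,0]<22)&(hsv[...,1]>170)
        X=(P[...,:2]-o)@ax;Y=(P[...,:2]-o)@ay;Z=P[...,2]
        m&=(X>-195)&(X<15)&(abs(Y)<80)&(Z>25);print(m.sum(),np.percentile(X[m],[0.5,2,50,98,99.5]),np.percentile(Y[m],[1,99]))
        for x in range(-190,2,6):
            q=m&(abs(X-x)<3); print(x,q.sum(),np.median(Z[q]).round(1) if q.sum() else None, (Y[q].min().round(0),Y[q].max().round(0)) if q.sum() else None)
E
python3 rail.py top30
```

```text
2294 [-185.07202868 -182.63767104 -104.49762142  -13.90295044  -11.15661243] [-24.04929111  49.51303505]
-190 0 None None
-184 71 80.4 (np.float64(-25.0), np.float64(48.0))
-178 88 80.6 (np.float64(-24.0), np.float64(48.0))
-172 89 80.8 (np.float64(-25.0), np.float64(48.0))
-166 53 47.8 (np.float64(-25.0), np.float64(48.0))
-160 83 47.0 (np.float64(-24.0), np.float64(49.0))
-154 77 46.9 (np.float64(-25.0), np.float64(48.0))
-148 84 47.1 (np.float64(-25.0), np.float64(49.0))
-142 79 47.3 (np.float64(-24.0), np.float64(49.0))
-136 82 47.1 (np.float64(-25.0), np.float64(49.0))
-130 81 46.7 (np.float64(-25.0), np.float64(49.0))
-124 118 56.5 (np.float64(-25.0), np.float64(49.0))
-118 89 69.6 (np.float64(-25.0), np.float64(49.0))
-112 84 70.3 (np.float64(-24.0), np.float64(49.0))
-106 93 70.4 (np.float64(-25.0), np.float64(50.0))
-100 83 71.2 (np.float64(-25.0), np.float64(50.0))
-94 62 70.6 (np.float64(-24.0), np.float64(50.0))
-88 85 60.4 (np.float64(-24.0), np.float64(50.0))
-82 71 61.1 (np.float64(-24.0), np.float64(50.0))
-76 53 61.2 (np.float64(-23.0), np.float64(50.0))
-70 84 50.2 
[... 182 characters left out ...]
0.0))
-46 50 42.8 (np.float64(-23.0), np.float64(50.0))
-40 80 41.9 (np.float64(-24.0), np.float64(49.0))
-34 70 42.2 (np.float64(-23.0), np.float64(50.0))
-28 55 42.7 (np.float64(-22.0), np.float64(51.0))
-22 73 33.1 (np.float64(-22.0), np.float64(51.0))
-16 78 32.9 (np.float64(-23.0), np.float64(50.0))
-10 34 32.5 (np.float64(-22.0), np.float64(50.0))
-4 0 None None
top30 ledge 29.1 tilt 0.01 z@0 73.3 w from tilt 0.0
[(-14, None), (-2, 55.2), (10, 62.6), (22, 63.2), (34, 72.4), (46, 73.3), (58, 73.3), (70, 73.4), (82, 73.3), (94, 73.4), (106, 72.9), (118, 73.3), (130, 73.0), (142, 73.6), (154, 73.2), (166, 73.5), (178, 73.1), (190, 73.1), (202, 73.5), (214, 73.0), (226, 73.6), (238, 62.8)]
```

View pics/top30.png

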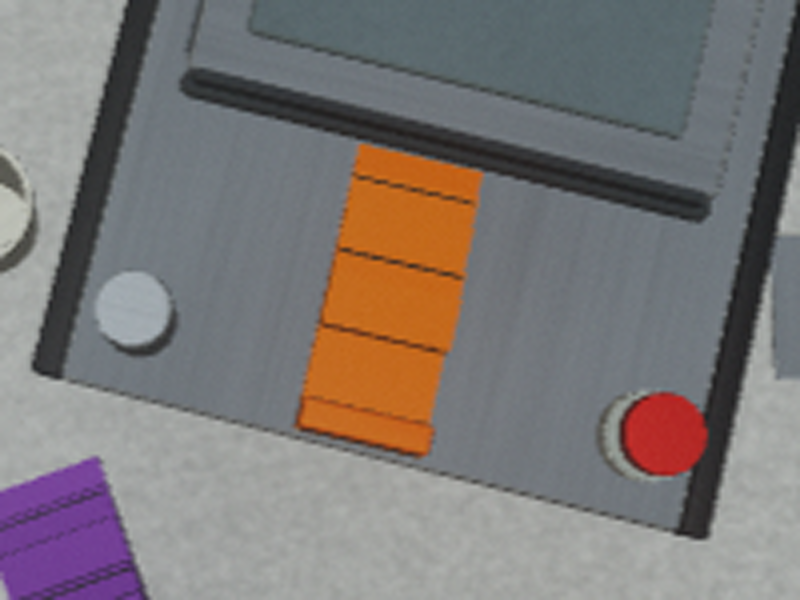

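View pics/scene30.png

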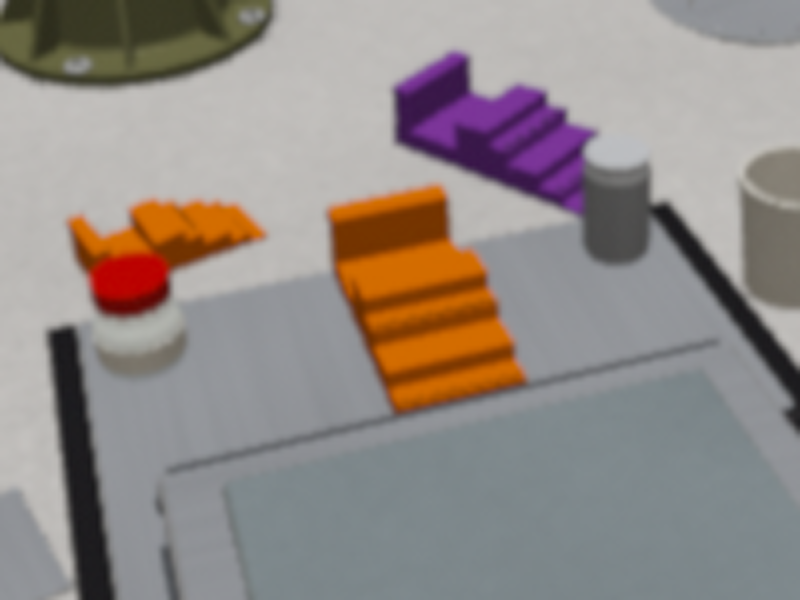

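```bash
python3 - <<'E'
from h import *
th=np.radians(-15.07);ax=np.array([np.cos(th),np.sin(th)]);ay=np.array([-ax[1],ax[0]]);o=np.array([671.8,-74.])
p,d,K,T=load('pics/wrist29.npz');P=cloud(d,K,T)
X=(P[...,:2]-o)@ax;Y=(P[...,:2]-o)@ay;Z=P[...,2]
for v in (144,152,160,168,180,190,200,208):
    s=[]
    for u in list(range(236,262,2))+list(range(380,425,3)): s.append((u,int(X[v,u].round()),int(Z[v,u].round()),'%d/%d/%d'%tuple(p[v,u])))
    if v in(152,190): print(v,s)
    
cv2.imwrite('pics/w29z.png',cv2.resize(p[120:240,230:430],(800,480),interpolation=cv2.INTER_CUBIC)[:,:,::-1])
E
```

```text
152 [(236, -200, -1, '174/177/174'), (238, -198, -1, '174/177/174'), (240, -195, 0, '174/176/173'), (242, -192, 26, '124/130/129'), (244, -189, 29, '134/105/93'), (246, -186, 81, '187/115/55'), (248, -184, 81, '195/128/66'), (250, -182, 81, '195/128/66'), (252, -180, 81, '195/128/67'), (254, -178, 82, '195/129/67'), (256, -176, 80, '195/129/68'), (258, -174, 80, '195/130/68'), (260, -172, 80, '183/113/56'), (380, -35, 42, '193/126/64'), (383, -32, 43, '154/98/52'), (386, -25, 34, '195/124/64'), (389, -21, 34, '194/119/59'), (392, -17, 33, '194/119/59'), (395, -14, 33, '194/117/56'), (398, -9, 30, '170/133/119'), (401, -10, 39, '84/89/92'), (404, -9, 44, '50/51/51'), (407, -6, 45, '66/70/70'), (410, -4, 47, '52/56/58'), (413, -4, 54, '28/29/29'), (416, -4, 60, '32/35/34'), (419, -2, 63, '58/60/62'), (422, 1, 62, '66/69/72')]
190 [(236, -200, 1, '180/183/180'), (238, -197, -1, '175/178/175'), (240, -195, -1, '168/171/167'), (242, -191, 28, '126/131/130'), (244, -189, 29, '134/116/113'), (246, -185, 80, '184/108/49'), (248, -183, 82, '195/124/63'), (250, -181, 82, '194/123/62'), (252, -179, 81, '194/123/63'), (254, -177, 82, '194/123/63'), (256, -175, 82, '194/123/62'), (258, -173, 82, '194/122/62'), (260, -171, 81, '174/100/48'), (380, -29, 42, '193/122/62'), (383, -21, 32, '195/118/59'), (386, -17, 32, '194/117/58'), (389, -14, 33, '194/117/58'), (392, -8, 28, '182/126/99'), (395, -10, 39, '86/91/94'), (398, -8, 43, '49/52/53'), (401, -6, 45, '65/69/70'), (404, -4, 49, '49/53/55'), (407, -4, 56, '29/30/30'), (410, -3, 60, '39/40/41'), (413, -2, 63, '63/67/68'), (416, 3, 61, '73/77/80'), (419, 5, 62, '127/132/135'), (422, 8, 64, '138/144/147')]
```

View pics/w29z.png

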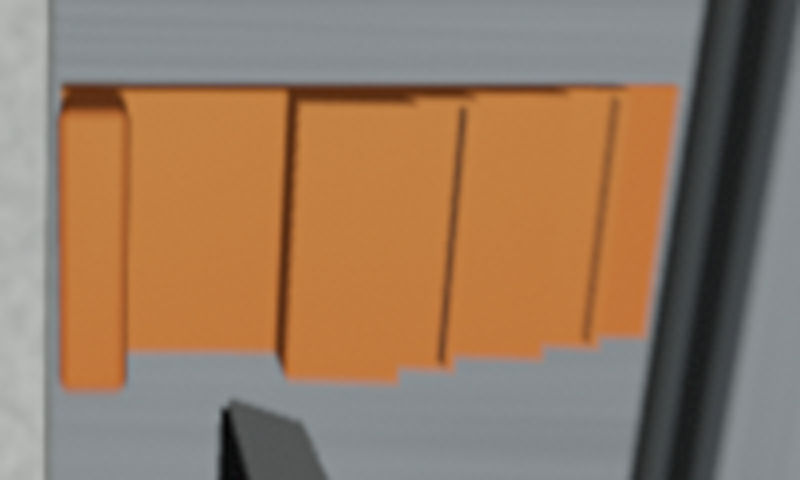

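The plate is closed (tilt 0.0°). In the wrist frame the tip is at about -11 mm, the plate front at about -9.5, the tail at about -187 and the slab edge at -192. Tip clearance is only about 1.5–2 mm against 4–5 mm at the tail, so I'll regrip and pull about 2 mm more to even it out.

Emit:
{"method": "jog_arm", "body": {"turn": [[7, 0, 0], [7, 0, 0], [7, 0, 0], [7, 0, 0], [7, 0, 0], [7, 0, 0], [0, 0, 0]], "dp": [[-0.2, -6, 0], [-0.2, -6, 0], [0, -6, 0], [0, -6, 0], [0, -6, 0], [0, -5, 0], [0, 0, 0]], "gripper": [0.55, 0.55, 0.55, 0.55, 0.55, 0.55, 0.55]}}

```text
clock: 24.65
eef_pos: [541.6, -15.0, 160.7]
eef_rot: [-2.697, 1.554, -2.971]
wrist_force: [-0.1, -0.0, 1.2]
finger_gap: 42.5
```

```bash
sed -i 's/\[604,-40,17\]/[500.5,-16.2,21]/' st.py; python3 st.py
```

```text
24.65 [541.60255477 -15.04064747 160.72619563] [-0.06850431 -0.02743465  1.17064921] 42.545071592393185
[[-0.017  0.27   0.963]
 [-0.003  0.963 -0.271]
 [-1.    -0.007 -0.016]]
[-1.69302933 -0.90027062  0.41235593] [14.04087351 -1.11932667 -3.70711712]
```

Emit:
{"method": "jog_arm", "body": {"turn": [[-1.7, -0.9, 0.4], [0, 0, 0], [0, 0, 0], [0, 0, 0]], "dp": [[0, -1.1, -3.7], [0, 0, 0], [5, 0, 0], [0, 0, 0]], "gripper": [0.55, 0.55, 0.55, 0.55]}}

```text
clock: 25.15
eef_pos: [502.1, -17.8, 109.8]
eef_rot: [2.343, 1.571, 2.095]
wrist_force: [0.5, 0.1, 1.0]
finger_gap: 42.4
```

```bash
python3 st.py
```

```text
25.15 [502.10872167 -17.78953872 109.77728925] [0.5012226  0.09853147 1.03372723] 42.3998128757052
[[-0.     0.245  0.969]
 [ 0.     0.969 -0.245]
 [-1.     0.    -0.   ]]
[-0.2011446  -0.00402047 -0.00414251] [ 8.87775086  0.1139893  -0.19432754]
```

Emit:
{"method": "jog_arm", "body": {"turn": [[-0.2, 0, 0], [0, 0, 0], [0, 0, 0], [0, 0, 0]], "dp": [[4, 0.1, -0.2], [0, 0, 0], [2.2, 0, 0], [0, 0, 0]], "gripper": [0.55, 0.55, 0.55, 0.55]}}

```text
clock: 25.65
eef_pos: [506.4, -16.7, 55.4]
eef_rot: [0.154, 1.561, -0.09]
wrist_force: [-0.3, 0.1, -0.5]
finger_gap: 42.4
```

```bash
python3 st.py 31
```

```text
25.65 [506.43782557 -16.72726008  55.3698896 ] [-0.31461934  0.09393667 -0.53087952] 42.419759822344055
[[ 0.009  0.242  0.97 ]
 [-0.001  0.97  -0.242]
 [-1.     0.001  0.009]]
[-0.00536071  0.53746593 -0.08359485] [ 3.43117502 -0.09755617 -0.62110518]
```

View pics/both31.png

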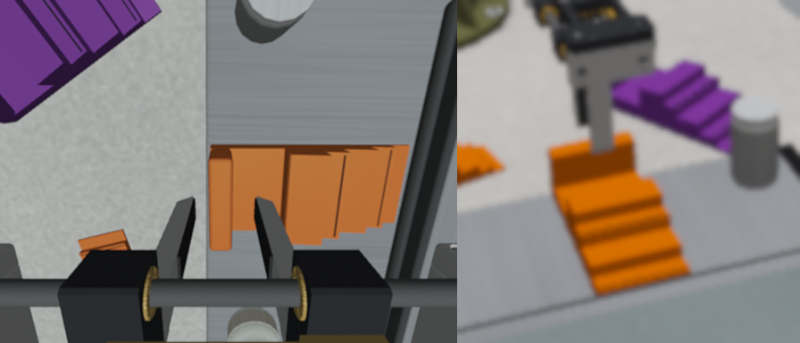

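Emit:
{"method": "jog_arm", "body": {"turn": [[0, 0.5, 0], [0, 0, 0], [0, 0, 0], [0, 0, 0]], "dp": [[0, -0.1, -0.6], [0, 0, 0], [1.7, 0, 0], [0, 0, 0]], "gripper": [0.55, 0.55, 0.55, 0.55]}}

```text
clock: 26.25
eef_pos: [502.2, -16.4, 41.1]
eef_rot: [0.35, 1.564, 0.105]
wrist_force: [-0.2, 0.2, 0.6]
finger_gap: 42.5
```

```bash
python3 st.py
```

```text
26.25 [502.16004074 -16.43921271  41.10815333] [-0.19258085  0.19015276  0.56163928] 42.46854528144854
[[ 0.007  0.242  0.97 ]
 [ 0.001  0.97  -0.242]
 [-1.     0.002  0.006]]
[-0.00775596  0.36748789 -0.13401418] [ 2.0096586  -0.02167471 -0.17975096]
```

Emit:
{"method": "jog_arm", "body": {"turn": [[0, 0.4, 0], [0, 0, 0], [0, 0, 0], [0, 0, 0]], "dp": [[1, 0, -0.2], [0.8, 0, 0], [0, 0, 0], [0, 0, 0]], "gripper": [0.55, 0.55, 0.55, 0.55]}}

```text
clock: 26.75
eef_pos: [499.9, -15.9, 21.3]
eef_rot: [2.37, 1.568, 2.126]
wrist_force: [0.2, -0.4, 0.4]
finger_gap: 42.6
```

```bash
python3 st.py
```

```text
26.75 [499.91712099 -15.85751317  21.26255082] [ 0.24833602 -0.40651741  0.37528925] 42.55140911638976
[[-0.002  0.242  0.97 ]
 [ 0.003  0.97  -0.242]
 [-1.     0.002 -0.002]]
[-0.00656631 -0.12865919 -0.12511707] [ 0.02606758 -0.01917993  0.06490295]
```

Emit:
{"method": "jog_arm", "body": {"turn": [[0, 0, 0], [0, 0, 0], [0, 0, 0], [0, 0, 0], [0, 0, 0], [0, 0, 0]], "dp": [[0, 0, 0.06], [0, 0, 0], [0, 0, 0], [0, 0, 0], [0, 0, 0], [0, 0, 0]], "gripper": [0.55, 0.9, 0.9, 0.9, 0.9, 0.9], "grip_force": 15}}

```text
clock: 27.5
eef_pos: [501.0, -16.1, 21.9]
eef_rot: [1.909, 1.568, 1.665]
wrist_force: [-0.3, -0.2, -0.3]
finger_gap: 17.7
```

```bash
python3 st.py
```

```text
27.5 [501.01916558 -16.07198389  21.90224384] [-0.25772666 -0.21535682 -0.32587151] 17.719059106596657
[[-0.     0.242  0.97 ]
 [ 0.003  0.97  -0.242]
 [-1.     0.002 -0.001]]
[-0.00849164 -0.04775183 -0.13573399] [ 0.09020431 -0.02520182 -0.04719852]
```

Emit:
{"method": "jog_arm", "body": {"turn": [[0, 0, 0], [0, 0, 0], [0, 0, 0], [0, 0, 0], [0, 0, 0], [0, 0, 0], [0, 0, 0], [0, 0, 0]], "dp": [[0, 0, 0], [0, 0, 0], [0, 0, 0], [0, 0, 0], [-2, 0, 0], [-4, 0, 0], [-5, 0, 0], [-4, 0, 0]], "gripper": [0.55, 0.55, 0.55, 0.55, 0.55, 0.55, 0.55, 0.55]}}

```text
clock: 28.5
eef_pos: [499.3, -16.3, 173.4]
eef_rot: [2.95, 1.563, 2.706]
wrist_force: [0.7, -0.1, -0.6]
finger_gap: 42.2
```

```bash
python3 st.py 32;python3 - <<'E'
from h import *
th=np.radians(-15.07);ax=np.array([np.cos(th),np.sin(th)]);ay=np.array([-ax[1],ax[0]]);o=np.array([671.8,-74.])
p,d,K,T=load('pics/wrist32.npz');P=cloud(d,K,T)
X=(P[...,:2]-o)@ax;Z=P[...,2]
for v in (152,190):
    print(v,[(u,int(X[v,u].round()),int(Z[v,u].round()),int(p[v,u,0])-int(p[v,u,2])) for u in list(range(236,252,2))+list(range(380,412,2))])
cv2.imwrite('pics/w32z.png',cv2.resize(p[120:240,230:430],(800,480),interpolation=cv2.INTER_CUBIC)[:,:,::-1])
E
```

```text
28.5 [499.3116076  -16.27516752 173.37883445] [ 0.67869825 -0.0719896  -0.58931668] 42.18928339933325
[[-0.007  0.242  0.97 ]
 [ 0.003  0.97  -0.242]
 [-1.     0.001 -0.007]]
[-0.00697467 -0.42883944 -0.08304171] [1.52366435e+01 1.39797894e-02 2.27533987e-01]
152 [(236, -203, -1, 0), (238, -200, 0, 0), (240, -198, -1, 0), (242, -195, -1, 0), (244, -192, 26, 1), (246, -188, 81, 126), (248, -186, 82, 129), (250, -184, 80, 129), (380, -37, 43, 128), (382, -35, 44, 102), (384, -32, 43, 119), (386, -25, 32, 131), (388, -23, 32, 135), (390, -22, 34, 136), (392, -19, 33, 135), (394, -16, 32, 136), (396, -15, 35, 131), (398, -9, 28, 53), (400, -8, 29, -9), (402, -10, 39, -8), (404, -10, 43, -4), (406, -8, 43, -3), (408, -7, 45, -3), (410, -4, 45, -6)]
190 [(236, -203, 0, 0), (238, -200, 0, 0), (240, -197, -1, 1), (242, -195, 0, 0), (244, -191, 28, -3), (246, -188, 80, 121), (248, -186, 81, 132), (250, -183, 81, 132), (380, -31, 43, 132), (382, -24, 34, 137), (384, -22, 34, 136), (386, -18, 32, 136), (388, -17, 34, 135), (390, -15, 34, 138), (392, -10, 29, 87), (394, -7, 29, 0), (396, -11, 40, -8), (398, -9, 43, -2), (400, -8, 44, -3), (402, -6, 45, -4), (404, -3, 44, -7), (406, -4, 50, -5), (408, -4, 55, -1), (410, -5, 60, -2)]
```

View pics/w32z.png

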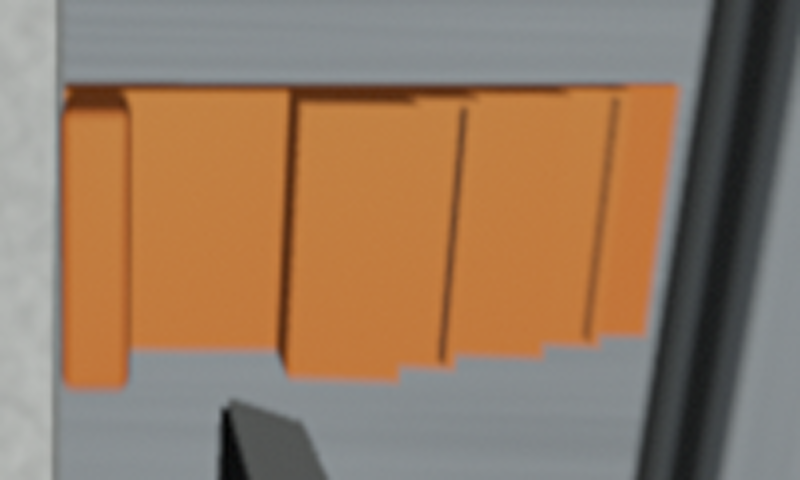

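```bash
python3 - <<'E'
from h import *
a=load('pics/top0.npz')[0].astype(int);b=load('pics/top30.npz')[0].astype(int)
D=abs(a-b).sum(2)
for n,(u,v,r) in dict(shaker=(228,177,16),jar=(358,208,18),cup=(187,151,20),spat=(402,195,25),small=(327,267,28)).items(): print(n,(D[v-r:v+r,u-r:u+r]>90).sum())
from cell import order; print(order.sign_off())
E
python3 look.py t40; python3 rail.py t40|head -1
```

```text
shaker 0
jar 0
cup 0
spat 0
small 0
the job is handed in; nothing more can be done
None
the job is handed in; nothing more can be doneTraceback (most recent call last):
  File "rail.py", line 5, in <module>
    p,d,K,T=load(f'pics/{n}.npz');P=cloud(d,K,T)
            ~~~~^^^^^^^^^^^^^^^^^
  File "h.py", line 3, in load
    z=np.load(n); return z['p'],z['d'],z['K'],z['T']
    fid = stack.enter_context(open(os.fspath(file), "rb"))
                              ~~~~^^^^^^^^^^^^^^^^^^^^^^^
FileNotFoundError: [Errno 2] No such file or directory: 'pics/t40.npz'
```

The press is closed, the orange wedge lies clear on the front ledge, and the job was handed in at about 28.5 s. I gripped the wedge by its lip and drew it out in small tugs. The plate came to rest on steps 2, 3 and 4, with plate-tilt fits giving about 31–33, 21–22 and 12 mm of wedge under the rail. It then rested on the thin nose before closing.

**Last checks**
- **Plate:** level at 0.0° tilt. I measured that before a final 2 mm re-pull of the wedge; no top view was taken after it.
- **Wedge:** the last wrist view shows bare ledge at both ends, about 3 mm at each. Those margins are close to the camera accuracy of about 2 mm.
- **Bystanders:** shaker, jar, cup, spatula and the small orange look-alike are unchanged between the first top picture and the one before the re-pull. The purple look-alike was not compared by numbers.

**What went wrong or disagreed**
- **TCP offset:** the fingertips are about 37 mm behind the reported TCP, as both cameras showed. My first grasp therefore closed in the air above the lip, and I corrected for it afterwards.
- **Skipped nose step:** I never saw the plate rest on the 8 mm part of the nose; one tug took it from step 4 to the 4 mm part.
- **Check after hand-in:** one more look after the hand-in failed because the cell was already closed.

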